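# Latch the sliding lid of the feeding-things box

### The job

The lid of the wooden box on the counter has been slid up to its rubber seal but is still loose. Hook the draw latch's wire loop over the keeper on the lid, then swing the lever over, press it down flat past its centre onto its rest, and keep a steady push of about 12 N on it there for a second to bed the seal, so that the lid is drawn tight against the seal and stays so when you let go. Handle the latch gently - no yanking on the loop or ramming it onto the lid, no hammering the lever or leaning on the lid - and leave everything standing around and on the box where it is.

Things in the scene. Friction and masses are not known exactly. Their poses are not given: they have to be found in the camera images.
- box: wooden box fixed to the counter, 280 (x) x 150 (y) x 100 mm high. Origin: centre of its underside; z up, x along the box. On top: a fixed wooden deck at the -x end (x below -26 mm) and an plywood sliding lid at the +x end, both tops 100 mm up. The steel draw latch is on the deck on the box's middle line and works in the box's x-z plane (y = 0)
- seal_face (a point): middle of the deck edge where the rubber seal stands between deck and lid, on the box's middle line, 100 mm up; axes as the box. With the lid just touching, the seal is springy: about 20 N per mm, squeezed by about 3 mm (some 55 N) when the latch is shut
- lever: steel lever, 60 mm long, 18 wide, 6 thick. Origin: its pivot, fixed in the box at x = -30, y = 0, z = 111 mm. It lies along its own -x axis. Opening angle = angle of its z axis from vertical: 0 = flat on the deck, shut, tip to the box's -x end, top 14 mm over the deck; it opens tip up, then over towards the lid, to 130 degrees. Starts at 37 to 63 degrees; stays where it is left
- lever_tip (a point): middle of the lever's free end (24 mm wide), at x = -60 mm of the lever; axes as the lever. With the loop hooked and the lid at the seal, the lever turns easily down to about 55 degrees, then needs up to about 5 N pushed square to it on its outer third, passes centre at about 12 degrees and then pulls itself onto a hard rest 46 mm from the pivot, screw-set differently each time and not measured: flat may mean 0 to 4 degrees
- loop: wire loop of the latch: rectangle of 5 mm steel wire, 38 mm wide, arms 60 mm long either side of the lever, hinged in it, falling freely by its weight. Origin: that hinge, 20 mm from the pivot (lever x = -20 mm), so turning the lever towards the lid carries the loop up to 40 mm further along the lid. x axis: along the arms to the crossbar. At the start its end lies on or before the keeper, not hooked
- crossbar (a point): middle of the loop's crossbar (5 mm round wire along y, at x = 60 mm of the loop), the part that goes behind the keeper; axes as the loop
- knob (a point): centre of the thumb knob at the loop's end: a steel ball of 14 mm diameter on a short stem, to pinch across the loop (along y) from above. It is 16 mm beyond the crossbar (+x of the loop) and 24 mm above the crossbar's centre line (+z of the loop). The ball turns in the fingers as the loop swings; moving it along the lid also swings the lever. Carry it low over the lip: much higher, lever and loop come straight and pull taut
- lid: plywood sliding lid, 158 x 128 mm, with the steel keeper on it; slides along the box's x only, friction about 2 N. Origin: the keeper's seat, where the crossbar's centre lies when hooked, 108 mm up; axes as the box; lid top at z = -8 mm. In the box frame the origin is at x = about 11 mm with the lid drawn tight by the shut latch, 14 mm when it just touches the seal, 14 to 22 mm at the start
- lip (a point): end of the keeper's lip, mid width, at its top edge; axes as the box. The keeper is a hook 14 mm wide, open towards +x: upright face 6 mm behind this point (-x), lip 4 mm thick with 10.5 mm free below it, a ramp rising from the -x side. To hook, bring the crossbar's centre down on the lid at least 3 mm beyond this point (+x), then draw it back under the lip against the upright
- canister: closed formula can, 100 mm across, 125 high, loose on the counter, to be left alone. Origin: centre of its underside
- glass_bottle: empty glass feeding bottle, 62 mm across, 125 high, to be left alone. Origin: centre of its underside
- mug: white ceramic mug, 80 mm across, 85 high, to be left alone. Origin: centre of its underside
- teat: silicone bottle teat, 46 mm across, 42 high, standing on a corner of the box's deck, to be left alone. Origin: centre of its underside
- screw_ring: white plastic bottle ring, 44 mm across, 16 high, to be left alone. Origin: centre of its underside
- spoon: steel spoon 160 mm long lying on the counter, to be left alone. Origin: under its middle
- salt_pot: small turned wooden pot, 52 mm across, 62 high, to be left alone. Origin: centre of its underside

How it is judged:
On the way, in this order (a step that is already met when the one before it is completed fails the run):
1. the loop's crossbar is down behind the keeper, below its lip, with the lever still up (z of crossbar in the frame of lid below 0.002 m and x of crossbar in the frame of lid above -0.003 m and horizontal distance between crossbar and lid below 0.016 m and angle between lever's own z axis and vertical above 0.6 rad), for 0.2 s.
2. the lever is flat, pressed onto its rest with more than 7 N, and the lid drawn tight with the loop hooked (z of crossbar in the frame of lid below 0.002 m and x of crossbar in the frame of lid above -0.003 m and angle between lever's own z axis and vertical below 0.1 rad and x of lid in the frame of box below 0.0125 m and contact force between the fingers and lever above 7 N and contact force between the fingers and loop below 0.5 N), for 0.4 s.
At the end, for the whole second after the job is handed in: The loop's crossbar is behind the keeper under its lip (no more than 2 mm above the seat, within 16 mm of it), the lever lies flat (within 0.1 rad) and at rest, and the lid is drawn tight (its origin below x = 12.5 mm in the box frame, at least 1.5 mm into the seal), holding by itself (z of crossbar in the frame of lid below 0.002 m and x of crossbar in the frame of lid above -0.003 m and horizontal distance between crossbar and lid below 0.016 m and angle between lever's own z axis and vertical below 0.1 rad and x of lid in the frame of box below 0.0125 m and angular speed of lever below 0.1 rad/s and linear speed of lid below 0.01 m/s); the robot touches nothing.
It fails at once if the lever is pushed with more than 30 N (contact force between any of the fingers, the arm and lever above 30 N and contact force between the fingers and loop below 0.5 N).
It fails at once if the lid is pushed with more than 20 N by the robot (contact force between any of the fingers, the arm and lid above 20 N).
It fails at once if the loop is yanked against or rammed onto the lid or keeper with more than 20 N by the robot's hand on the loop (contact force between loop and lid above 20 N and contact force between the fingers and loop above 0.5 N).
It fails at once if something standing around is moved by more than 20 mm or tipped (distance of any of canister, glass_bottle, mug, teat, screw_ring, spoon, salt_pot from where it was at the start of the episode above 0.02 m or angle between any of canister, glass_bottle, mug, teat, screw_ring, salt_pot's own z axis and vertical above 0.4 rad).
It also fails if it takes over 54 s, if anything falls off the work surface, if the arm or the gripper's body presses on something with over 40 N, if the wrist force passes 120 N, or if a joint passes its speed limit or range.

### The arm

A 7-joint arm with a two-finger parallel gripper is mounted at the origin on the work surface. World frame = base frame: x ahead of the robot, y to its left, z up, the work surface at z = 0. Lengths are in m, angles in rad, forces in N, time in s.
With the tool pointing down it reaches from about 0.4 to 0.875 m from the base axis. Payload 19.3 kg.
Tool frame: the origin (TCP) lies between the finger pads; the fingertips stand bot.tcp_to_tips ahead of it and the grasp point (between the pads) lies 3 mm ahead of it (bot.tcp_to_tips is the distance from the TCP to the fingertips, in m); x points along the fingers, y is the direction in which the jaws open and shut, and the axes are right-handed (so a half turn about x gives the same grasp; the last joint's range is limited). The gripper opens to 85 mm and grips with 20 to 120 N. Pads are 22 mm wide; open, the fingers measure 114 mm over their backs; the gripper's body (76 mm by 85 mm) begins 54 mm behind the grasp point. The pads swing forward as they close: fully open they stand 13 mm farther back than shut.
Start: joints at [-1.305, 0.521, -0.036, 1.599, 0.021, 1.021, -0.113], TCP at [0.206, 0.59, 0.253] pointing down, gripper open.
Joint ranges: [-2.91, 2.91], [-0.3, 2.13], [-1.5, 1.42], [0.17, 2.43], [-1.26, 4.41], [0.16, 1.93], [-2.52, 2.52]. Speed limits (rad/s): [1.89, 1.89, 2.39, 2.39, 3.01, 3.01, 3.01].

### API

Orientations are given as [roll, pitch, yaw] about the fixed x, y, z axes, in that order (R = Rz(yaw) Ry(pitch) Rx(roll)).
In Python, from workcell import bot, eyes gives the robot as it stands. The module is installed in compiled form; this text tells all that it offers.
- The arm moves only by the tool step_arm, never from a script. Its argument "targets" is a list that holds one entry, the list of rows, each a list of 7 numbers: the shift along the tool's x, y, z in cm, then the turn, a rotation vector about the tool's x, y, z in rad, then the opening, from 0 (shut) to 1 (fully open). A call has 1 to 10 rows; each row is the pose to reach, as a shift and turn from the pose measured when the call began, along the tool's axes at that moment; what a row does not reach only later rows make up. A row lasts 1/10 s, in which the tool goes at most 50 mm and 8.59 degrees, less where a joint would pass 70% of its speed; a pose out of reach is approached as far as the arm can. A call with a gripper value outside its range is refused whole. The fingers move at their own pace and stop on an object; "grip_force" is the grip in N (left out, the last holds). Time passes only in rows, so rows that repeat a pose let the fingers close. It gives the time, the measured TCP pose, the force and the opening at its end, in the units of the state.
- bot.observe(): the state, without advancing time (a new reading comes with each control period).
- eyes.grab_frame(name): name is "side" or "top" or "wrist"; returns the picture (400x640x3 uint8, red, green, blue); there is no depth.
- eyes.get_calibration(name): a dict with "fx", "fy", "cx", "cy" (pixels), "k1" (the pictures are not rectified: a ray, as slopes to the right and down, at radius r is drawn at 1 + k1 r^2 times it, then the intrinsics apply), "camera_from_world" (4x4, takes a point from world to camera coordinates); the wrist camera has in their place "hand_eye" (4x4, takes a point from camera to tool coordinates, whose origin is the TCP and whose axes are the tool frame's). Camera axes: x right, y down, z forward; pixel columns grow to the right and rows downward; lengths in m; the calibration is good to about 2 mm. A picture is of the moment at which its call begins: read the wrist's pose just before it. get_calibration takes no time and is no camera call.
- bot.job_done(): hands the job in, once; it reports no verdict.
The state is a dict: "clock": time; "qpos": joint angles; "qd": joint speeds; "joint_efforts": joint torques, N m; "position": TCP position; "tool_rot": TCP orientation; "force": force on the tool from outside, world axes, zero at the start; "moment": the same for the moment, N m; "grip_width": finger opening in m.
Only numpy, scipy, OpenCV 4.12 (cv2) and the standard library are available. Lean on these libraries where they do the work, as an engineer would, in place of code of your own. Each camera call takes 0.05 s, during which the arm holds its last target.

## Working session

There is one attempt and no reset: what is moved stays moved. The work goes in short steps, Python scripts to look and compute and a tool call to move; the robot and the scene stay as the last step left them, time stands still between calls to the robot, and variables do not carry over. Pictures are saved under pics/ and viewed, and the job is handed in when it is done.

Besides the shell and the picture viewer there is one more tool, called after "Call:" by a JSON object that holds its "method" and its "body", one argument or row to a line. step_arm: Moves the arm, as the interface text tells. Its arguments: {"type":"object","properties":{"targets":{"type":"array","items":{"type":"array","items":{"type":"array","items":{"type":"number"}}}},"grip_force":{"type":"number"}},"required":["targets"]}

```bash
mkdir -p pics; python3 - <<'E'
from workcell import bot, eyes
import cv2, numpy as np
s=bot.observe(); print(s, bot.tcp_to_tips)
for n in ["side","top","wrist"]:
    im=eyes.grab_frame(n); cv2.imwrite(f"pics/{n}0.png",im[:,:,::-1])
    print(n,eyes.get_calibration(n))
E
```

```text
{'clock': 0.0, 'qpos': array([-1.30518308,  0.52202686, -0.03629046,  1.59997828,  0.02121224,
        1.02110097, -0.11283179]), 'qd': array([-0.00103726,  0.00044488, -0.00137681,  0.00081877,  0.00066246,
       -0.00088545, -0.00108262]), 'joint_efforts': array([-1.25390226e-03, -9.27109909e+01,  1.97912291e+00, -3.69929266e+01,
        1.78381690e-02,  8.03902483e-03, -1.94923011e-06]), 'position': array([0.20591715, 0.58978646, 0.25272878]), 'tool_rot': array([-1.47424552,  1.5696679 , -1.8101267 ]), 'force': array([-0.35996298,  0.64189624,  1.08538863]), 'moment': array([-0.00639067,  0.01511556,  0.00087117]), 'grip_width': 0.08531544229158507} 0.022
side {'fx': 466.5092989371092, 'fy': 466.5092989371092, 'cx': 321.7708676775907, 'cy': 198.5687116097137, 'k1': -0.007996124349710943, 'camera_from_world': array([[ 0.72757363, -0.68591457,  0.01256254, -0.41085946],
       [-0.43754525, -0.47806795, -0.76158072,  0.36026276],
       [ 0.52838506,  0.54860937, -0.64794829,  0.75955996],
       [ 0.        ,  0.        ,  0.        ,  1.        ]])}
top {'fx': 368.35778173079837,
[... 262 characters left out ...]
1838e-02,
         5.93263282e-01],
       [ 8.28828392e-02,  8.49485903e-04, -9.96558936e-01,
         8.66715641e-01],
       [ 0.00000000e+00,  0.00000000e+00,  0.00000000e+00,
         1.00000000e+00]])}
wrist {'fx': 325.65571591751086, 'fy': 325.65571591751086, 'cx': 319.49100347566554, 'cy': 197.59166073429242, 'k1': -0.05157740503733577, 'hand_eye': array([[-3.56075299e-04, -2.94742705e-01,  9.55576586e-01,
        -1.20196099e-01],
       [ 9.99999884e-01,  2.05878524e-04,  4.36130873e-04,
         9.73335190e-04],
       [-3.25279090e-04,  9.55576630e-01,  2.94742598e-01,
        -7.60993499e-02],
       [ 0.00000000e+00,  0.00000000e+00,  0.00000000e+00,
         1.00000000e+00]])}
```

View pics/side0.png

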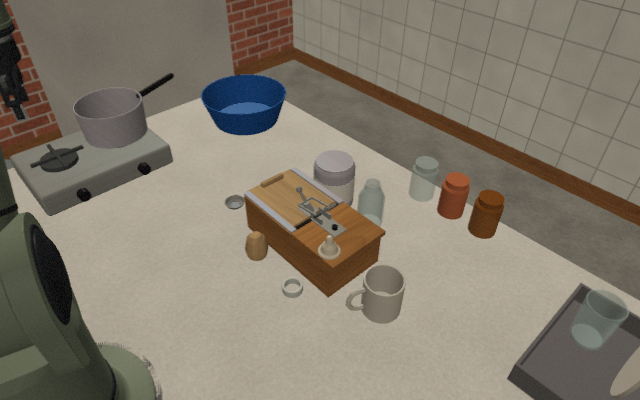

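View pics/top0.png

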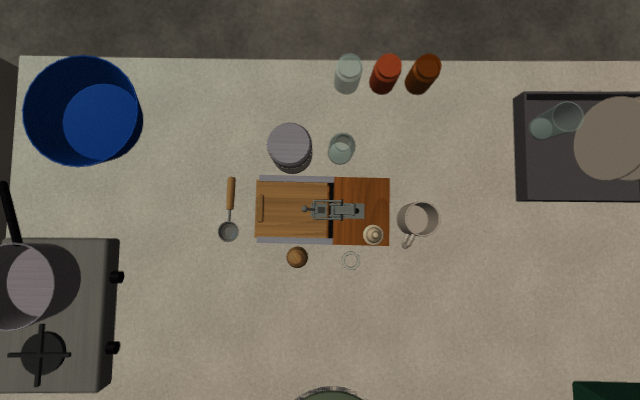

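View pics/wrist0.png

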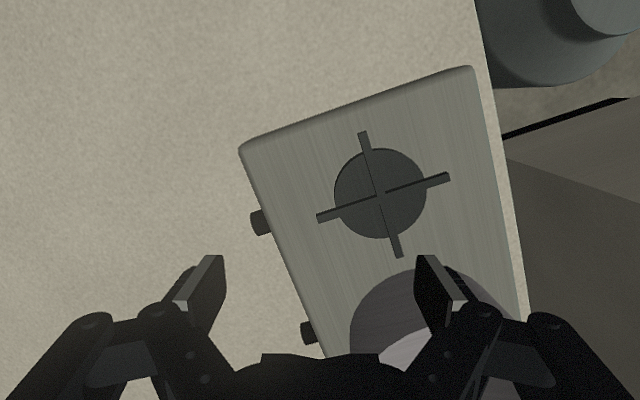

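```bash
cat > h.py <<'E'
import numpy as np, cv2
from workcell import bot, eyes
from scipy.spatial.transform import Rotation as Ro
from scipy.optimize import least_squares
def tcp(s):
    T=np.eye(4); T[:3,:3]=Ro.from_euler('xyz',s['tool_rot']).as_matrix(); T[:3,3]=s['position']; return T
def cfw(name,s=None):
    c=eyes.get_calibration(name)
    if name=='wrist': return c,np.linalg.inv(tcp(s)@c['hand_eye'])
    return c,c['camera_from_world']
def proj(name,P,s=None):
    c,M=cfw(name,s); P=np.atleast_2d(P); p=P@M[:3,:3].T+M[:3,3]
    a=p[:,:2]/p[:,2:]; a=a*(1+c['k1']*(a**2).sum(1,keepdims=True))
    return a*[c['fx'],c['fy']]+[c['cx'],c['cy']]
def ray(name,uv,s=None):
    c,M=cfw(name,s); d=(np.array(uv,float)-[c['cx'],c['cy']])/[c['fx'],c['fy']]
    a=d.copy()
    for _ in range(20): a=d/(1+c['k1']*(a**2).sum())
    Mi=np.linalg.inv(M); v=Mi[:3,:3]@np.r_[a,1]; return Mi[:3,3],v/np.linalg.norm(v)
def atz(name,uv,z,s=None):
    o,v=ray(name,uv,s); return o+v*(z-o[2])/v[2]
def tri(rays):
    A=np.zeros((3,3));b=np.zeros(3)
    for o,v in rays:
        P=np.eye(3)-np.outer(v,v);A+=P;b+=P@o
    x=np.linalg.solve(A,b); r=[np.linalg.norm((np.eye(3)-np.outer(v,v))@(x-o)) for o,v in rays]
    return x,r
def save(im,fn,crop=None,k=1):
    if crop: x0,y0,x1,y1=crop; im=im[y0:y1,x0:x1]
    im=cv2.resize(im,None,fx=k,fy=k,interpolation=cv2.INTER_CUBIC); cv2.imwrite(fn,im[:,:,::-1].copy())
E
python3 - <<'E'
from h import *
t=cv2.imread('pics/top0.png')[:,:,::-1]; save(t,'pics/topc.png',(240,165,400,265),5)
t=cv2.imread('pics/side0.png')[:,:,::-1]; save(t,'pics/sidec.png',(235,160,395,280),5)
for uv in [(257,178),(389,179),(389,245),(256,240)]: print(atz('top',uv,.1))
E
```

```text
[0.6286867 0.1754561 0.1      ]
[ 0.62957523 -0.11790267  0.1       ]
[ 0.48399754 -0.11698528  0.1       ]
[0.49172156 0.17437414 0.1       ]
```

View pics/topc.png

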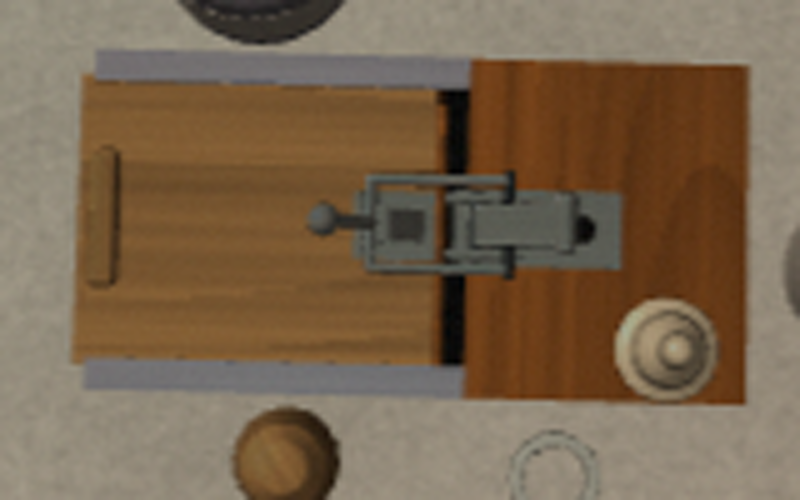

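View pics/sidec.png

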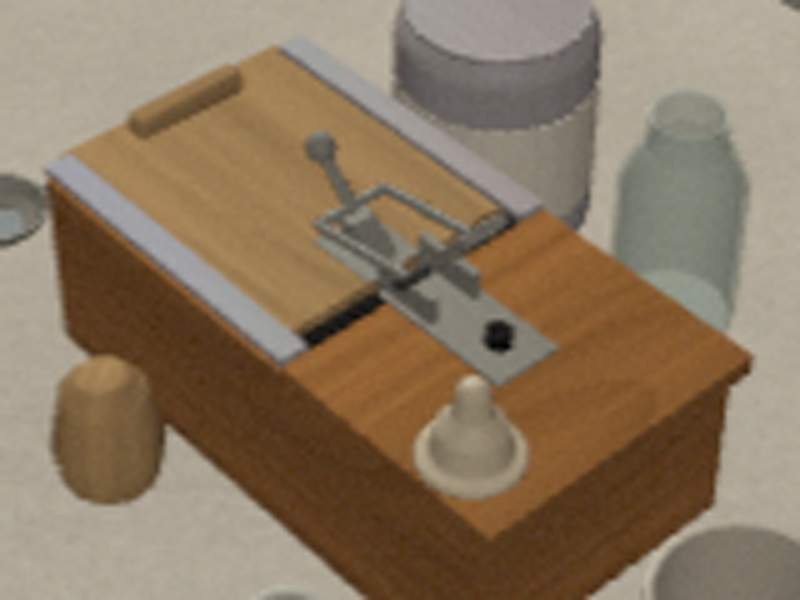

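```bash
cat >> h.py <<'E'
TOPP={(-.14,-.075,.1):(389.6,178.2),(-.14,.075,.1):(389.4,245.6),(-.026,-.075,.1):(334,177),(-.026,.075,.1):(332.8,244.4)}
SIDP={(-.14,-.075,.1):(385,232),(-.14,.075,.1):(332.6,267.6),(-.026,-.075,.1):(343.2,201.6),(-.026,.075,.1):(292.6,233)}
E
python3 - <<'E'
from h import *
s=bot.observe(); print(np.round(tcp(s),3))
def res(p,full=False):
    c,si=np.cos(p[2]),np.sin(p[2]); r=[]
    for n,D in (('top',TOPP),('side',SIDP)):
        for b,uv in D.items():
            w=[p[0]+c*b[0]-si*b[1],p[1]+si*b[0]+c*b[1],b[2]]
            r.append(proj(n,w)[0]-uv)
    return np.concatenate(r)
f=least_squares(res,[.556,.03,1.57]); print(f.x); print(f.fun.reshape(-1,2).round(1))
for n,D in (('top',TOPP),('side',SIDP)):
  for b,uv in D.items(): print(n,b,atz(n,uv,.1).round(4))
k,r=tri([ray('top',(304.4,208.6)),ray('side',(299,189.4))]); print('knob',k,r)
p=f.x; c,si=np.cos(p[2]),np.sin(p[2]); d=k[:2]-p[:2]; print('box',c*d[0]+si*d[1],-si*d[0]+c*d[1])
E
```

```text
[[-0.     0.33   0.944  0.206]
 [-0.001  0.944 -0.33   0.59 ]
 [-1.    -0.001  0.     0.253]
 [ 0.     0.     0.     1.   ]]
[0.55770802 0.02538075 1.5601146 ]
[[-1.7  0.1]
 [-1.8  0.7]
 [ 2.6  0.2]
 [ 2.6  0.7]
 [-1.  -2.9]
 [-1.1 -1.7]
 [ 1.9  0.6]
 [ 0.3  1.4]]
top (-0.14, -0.075, 0.1) [ 0.6314 -0.1192  0.1   ]
top (-0.14, 0.075, 0.1) [ 0.4827 -0.1178  0.1   ]
top (-0.026, -0.075, 0.1) [0.6328 0.0043 0.1   ]
top (-0.026, 0.075, 0.1) [0.4839 0.006  0.1   ]
side (-0.14, -0.075, 0.1) [ 0.6261 -0.1225  0.1   ]
side (-0.14, 0.075, 0.1) [ 0.4797 -0.1182  0.1   ]
side (-0.026, -0.075, 0.1) [0.6308 0.003  0.1   ]
side (-0.026, 0.075, 0.1) [0.4846 0.0037 0.1   ]
knob [0.55971054 0.06838146 0.13452476] [np.float64(0.00024552137344316567), np.float64(0.00024552137344304516)]
box 0.04301965257951085 -0.0015430969201187677
```

Call:
{"method": "step_arm", "body": {
  "targets": [
    [[0, -44.1, 52.6, 1.246, 0, 0, 1], [0, -44.1, 52.6, 1.246, 0, 0, 1], [0, -44.1, 52.6, 1.246, 0, 0, 1], [0, -44.1, 52.6, 1.246, 0, 0, 1], [0, -44.1, 52.6, 1.246, 0, 0, 1], [0, -44.1, 52.6, 1.246, 0, 0, 1], [0, -44.1, 52.6, 1.246, 0, 0, 1], [0, -44.1, 52.6, 1.246, 0, 0, 1], [0, -44.1, 52.6, 1.246, 0, 0, 1], [0, -44.1, 52.6, 1.246, 0, 0, 1]]
  ]
}}

```text
clock: 1.15
position: [0.4623, 0.1587, 0.2534]
tool_rot: [-0.07, 1.57, -1.653]
force: [1.0, 1.2, 0.4]
grip_width: 0.0853
```

Call:
{"method": "step_arm", "body": {
  "targets": [
    [[0, 9.7, 15.8, 0, 0, 0, 1], [0, 9.7, 15.8, 0, 0, 0, 1], [0, 9.7, 15.8, 0, 0, 0, 1], [0, 9.7, 15.8, 0, 0, 0, 1], [0, 9.7, 15.8, 0, 0, 0, 1], [0, 9.7, 15.8, 0, 0, 0, 1]]
  ]
}}

```text
clock: 1.75
position: [0.5572, -0.0011, 0.2531]
tool_rot: [-0.813, 1.57, -2.398]
force: [0.0, -0.2, -1.0]
grip_width: 0.0856
```

```bash
python3 - <<'E'
from h import *
import pickle
s=bot.observe(); im=eyes.grab_frame('wrist'); pickle.dump(s,open('sA.pkl','wb')); print(tcp(s).round(4), s['qpos'])
save(im,'pics/wA.png',None,1.25); np.save('wA.npy',im)
E
```

```text
[[-9.000e-04  9.999e-01 -1.420e-02  5.572e-01]
 [-8.000e-04 -1.420e-02 -9.999e-01 -1.100e-03]
 [-1.000e+00 -8.000e-04  8.000e-04  2.531e-01]
 [ 0.000e+00  0.000e+00  0.000e+00  1.000e+00]] [-0.40559064  0.44313559  0.41370477  1.7974908  -0.21321767  0.94593884
  0.08398884]
```

View pics/wA.png

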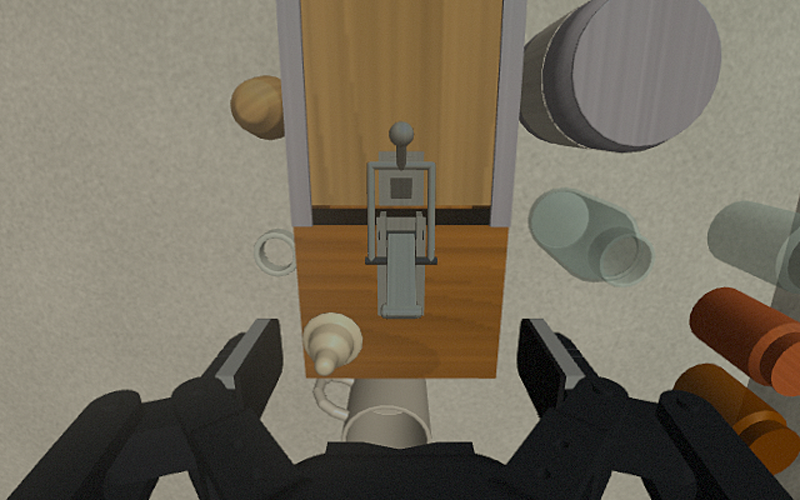

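Call:
{"method": "step_arm", "body": {
  "targets": [
    [[1, 0, -5, 0, 0, 0, 1], [1, 0, -5, 0, 0, 0, 1], [1, 0, -5, 0, 0, 0, 1]]
  ]
}}

```text
clock: 2.1
position: [0.557, 0.0526, 0.2429]
tool_rot: [-1.674, 1.569, 3.03]
force: [-0.3, -0.7, 0.2]
grip_width: 0.0855
```

```bash
python3 - <<'E'
from h import *
import pickle
s=bot.observe(); im=eyes.grab_frame('wrist'); pickle.dump(s,open('sB.pkl','wb')); print(tcp(s).round(4), s['force'])
save(im,'pics/wB.png',None,1.25); np.save('wB.npy',im)
save(im,'pics/wBc.png',(220,120,420,270),4)
save(np.load('wA.npy'),'pics/wAc.png',(220,80,420,270),4)
E
```

```text
[[-1.600e-03  1.000e+00 -8.100e-03  5.570e-01]
 [ 2.000e-04 -8.100e-03 -1.000e+00  5.260e-02]
 [-1.000e+00 -1.600e-03 -2.000e-04  2.429e-01]
 [ 0.000e+00  0.000e+00  0.000e+00  1.000e+00]] [-0.34279469 -0.70123264  0.1787958 ]
```

View pics/wBc.png

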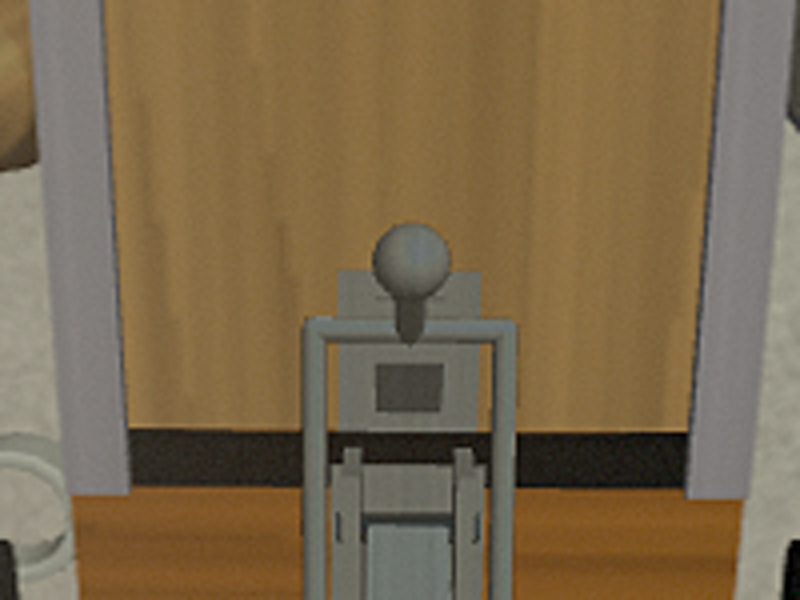

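View pics/wAc.png

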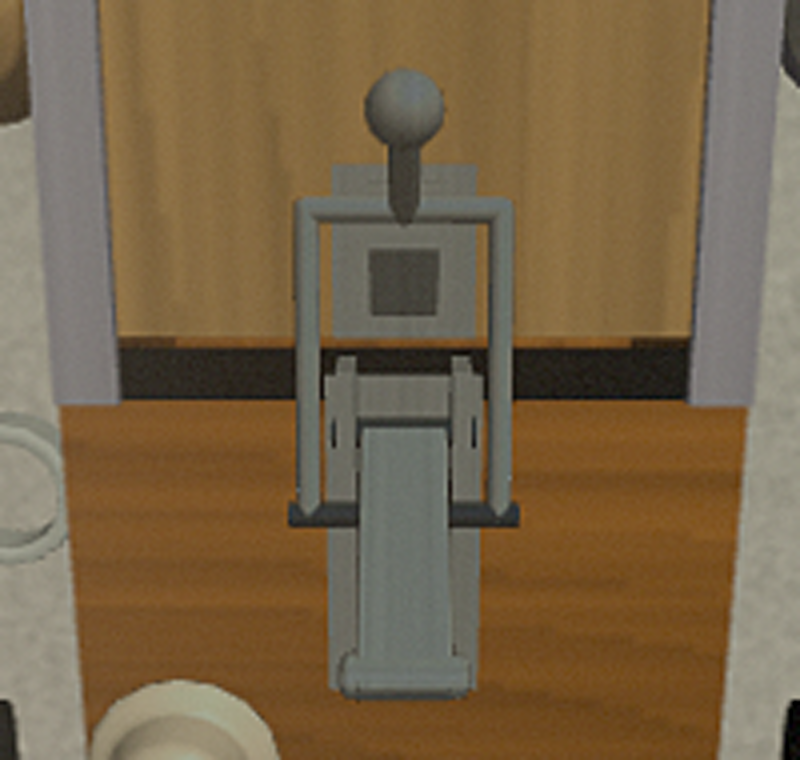

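```bash
python3 - <<'E'
from h import *
import pickle
A=pickle.load(open('sA.pkl','rb'));B=pickle.load(open('sB.pkl','rb'))
def p(n,a,b,extra=[]):
    x,r=tri([ray('wrist',a,A),ray('wrist',b,B)]+extra); print(n,x.round(4),np.round(r,4))
p('knob',(321,106.75),(323,185.25))
p('knob4',(321,106.75),(323,185.25),[ray('top',(304.4,208.6)),ray('side',(299,189.4))])
p('crossbar',(320.75,132.5),(322.5,202.5))
p('deckL',(234.4,180.8),(239,241.75)); p('deckR',(407.5,180.8),(405.5,241.75))
p('lip',(321,125.5),(323,194.2))
p('lidedge',(320,165.2),(321,227.7))
for n,uv,z,s in [('deckL',(234.4,180.8),.1,A),('deckR',(407.5,180.8),.1,A),('hinge',(321,208.5),.126,A),('levertip',(321.5,250),.155,A)]:
    print(n,atz('wrist',uv,z,s).round(4))
E
```

```text
knob [0.5588 0.0692 0.1388] [0.0001 0.0001]
knob4 [0.5592 0.0684 0.1349] [0.0008 0.0004 0.0007 0.0002]
crossbar [0.5585 0.0492 0.117 ] [0.0002 0.0002]
deckL [0.4835 0.0071 0.0989] [0.0008 0.0008]
deckR [0.6343 0.0037 0.0938] [0.0004 0.0004]
lip [0.5589 0.054  0.11  ] [0.0003 0.0003]
lidedge [0.5573 0.0192 0.0965] [0. 0.]
deckL [0.4829 0.0073 0.1   ]
deckR [0.6331 0.0052 0.1   ]
hinge [ 0.5577 -0.0101  0.126 ]
levertip [ 0.5577 -0.0325  0.155 ]
```

```bash
cat > lk.py <<'E'
import numpy as np
P=np.array([-30.,111.])
def ik(c,L=60.):
    c=np.array(c,float); d=c-P; D=np.hypot(*d); a=(400-L*L+D*D)/(2*D)
    h2=400-a*a; 
    if h2<0: return None
    h=np.sqrt(h2); u=d/D; H=P+a*u+h*np.array([-u[1],u[0]])
    th=np.degrees(np.arctan2(H[1]-P[1],-(H[0]-P[0])))
    x=(c-H)/L; z=np.array([-x[1],x[0]]); return th,H,np.degrees(np.arctan2(-x[1],x[0])),c+16*x+24*z,x
def ikk(k): # from knob
    k=np.array(k,float); r=ik_k=None
    L=np.hypot(76,24); d=k-P; D=np.hypot(*d)
    if D>L+20: return None
    a=(400-L*L+D*D)/(2*D); h=np.sqrt(400-a*a); u=d/D; H=P+a*u+h*np.array([-u[1],u[0]])
    v=(k-H)/L; al=np.arctan2(24,76); c,s=np.cos(-al),np.sin(-al); x=np.array([c*v[0]-s*v[1],s*v[0]+c*v[1]])
    return np.degrees(np.arctan2(H[1]-P[1],-(H[0]-P[0]))),H+60*x
if __name__=='__main__':
    for c in [(17.7,117),(20,119),(24,119.5),(30,119),(30,112),(30,107),(30,104),(24,104),(20,104),(19,106),(14,108)]:
        r=ik(c); print(c, None if r is None else (round(r[0],1),r[1].round(1),round(r[2],1),r[3].round(1)), 'reach',round(np.hypot(*(r[3]-P)),1))
E
python3 lk.py
```

```text
(17.7, 117) (np.float64(55.3), array([-41.4, 127.4]), np.float64(10.0), array([ 37.6, 137.8])) reach 72.8
(20, 119) (np.float64(62.6), array([-39.2, 128.8]), np.float64(9.4), array([ 39.7, 140.1])) reach 75.5
(24, 119.5) (np.float64(75.5), array([-35. , 130.4]), np.float64(10.4), array([ 44.1, 140.2])) reach 79.6
(30, 119) (np.float64(93.5), array([-28.8, 131. ]), np.float64(11.5), array([ 50.5, 139.3])) reach 85.3
(30, 112) (np.float64(98.7), array([-27. , 130.8]), np.float64(18.2), array([ 52.7, 129.8])) reach 84.8
(30, 107) (np.float64(103.8), array([-25.2, 130.4]), np.float64(23.0), array([ 54.1, 122.8])) reach 84.9
(30, 104) (np.float64(107.4), array([-24. , 130.1]), np.float64(25.8), array([ 54.8, 118.7])) reach 85.2
(24, 104) (np.float64(91.2), array([-29.6, 131. ]), np.float64(26.7), array([ 49.1, 118.2])) reach 79.4
(20, 104) (np.float64(79.2), array([-33.8, 130.6]), np.float64(26.4), array([ 45. , 118.4])) reach 75.4
(19, 106) (np.float64(72.7), array([-35.9, 130.1]), np.float64(23.7), array([ 43.3, 121.6])) reach 74.0
(14, 108) (np.float64(48.6), array([-43.2, 126. ]), np.float64(17.4), array([ 36.5, 126.1])) reach 68.2
```

Call:
{"method": "step_arm", "body": {
  "targets": [
    [[5, 0.2, -1.64, 0, 0, 0, 0.5], [5, 0.2, -1.64, 0, 0, 0, 0.5], [7.5, 0.2, -1.64, 0, 0, 0, 0.5], [9.4, 0.2, -1.64, 0, 0, 0, 0.5], [9.4, 0.2, -1.64, 0, 0, 0, 0.5], [9.4, 0.2, -1.64, 0, 0, 0, 0.5]]
  ],
  "grip_force": 25
}}

```text
clock: 2.75
position: [0.5595, 0.067, 0.1505]
tool_rot: [-1.075, 1.57, -2.656]
force: [0.7, 0.3, -0.4]
grip_width: 0.0425
```

```bash
python3 - <<'E'
from h import *
import pickle
s=bot.observe(); im=eyes.grab_frame('wrist'); im2=eyes.grab_frame('side');pickle.dump(s,open('sC.pkl','wb')); print(tcp(s).round(4), s['force'],s['grip_width'])
save(im,'pics/wC.png',None,1.25)
save(im2,'pics/sC.png',(235,120,395,240),5)
E
```

```text
[[-8.000e-04  9.999e-01 -1.060e-02  5.595e-01]
 [-4.000e-04 -1.060e-02 -9.999e-01  6.700e-02]
 [-1.000e+00 -8.000e-04  4.000e-04  1.505e-01]
 [ 0.000e+00  0.000e+00  0.000e+00  1.000e+00]] [ 0.65029424  0.33264873 -0.40540756] 0.042538268719601056
```

View pics/wC.png

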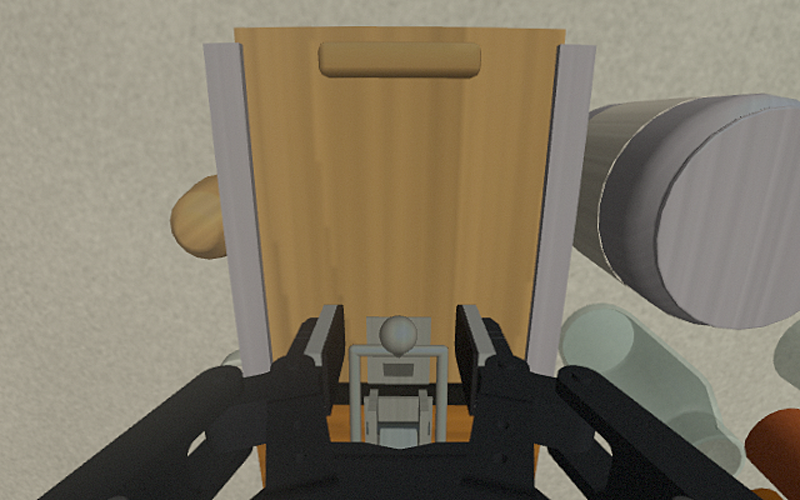

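View pics/sC.png

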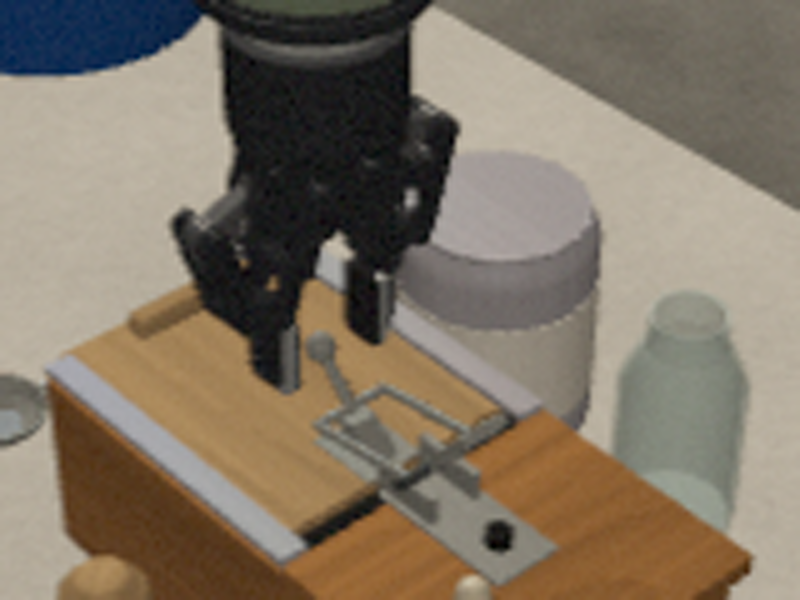

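Call:
{"method": "step_arm", "body": {
  "targets": [
    [[0.1, -0.05, -0.15, 0, 0, 0, 0.3], [0.1, -0.05, -0.15, 0, 0, 0, 0.1], [0.1, -0.05, -0.15, 0, 0, 0, 0.0], [0.1, -0.05, -0.15, 0, 0, 0, 0.0], [0.1, -0.05, -0.15, 0, 0, 0, 0.0], [0.1, -0.05, -0.15, 0, 0, 0, 0.0]]
  ],
  "grip_force": 25
}}

```text
clock: 3.45
position: [0.5595, 0.0691, 0.1502]
tool_rot: [2.153, 1.57, 0.572]
force: [-1.9, 1.7, 7.6]
grip_width: 0.0114
```

```bash
python3 - <<'E'
from h import *
s=bot.observe(); im=eyes.grab_frame('wrist'); im2=eyes.grab_frame('side'); print(tcp(s).round(4), s['force'],s['grip_width'])
save(im,'pics/wD.png',(220,180,420,340),4)
save(im2,'pics/sD.png',(235,120,395,240),5)
E
```

```text
[[ 9.000e-04  9.999e-01 -1.010e-02  5.595e-01]
 [ 6.000e-04 -1.010e-02 -9.999e-01  6.910e-02]
 [-1.000e+00  9.000e-04 -6.000e-04  1.502e-01]
 [ 0.000e+00  0.000e+00  0.000e+00  1.000e+00]] [-1.86849771  1.70569745  7.57774559] 0.01135828704351251
```

View pics/wD.png

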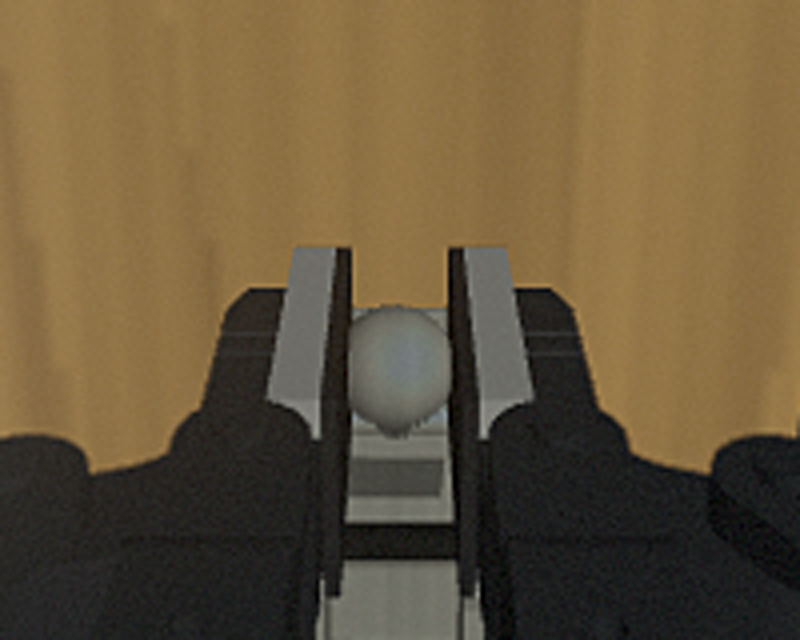

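View pics/sD.png

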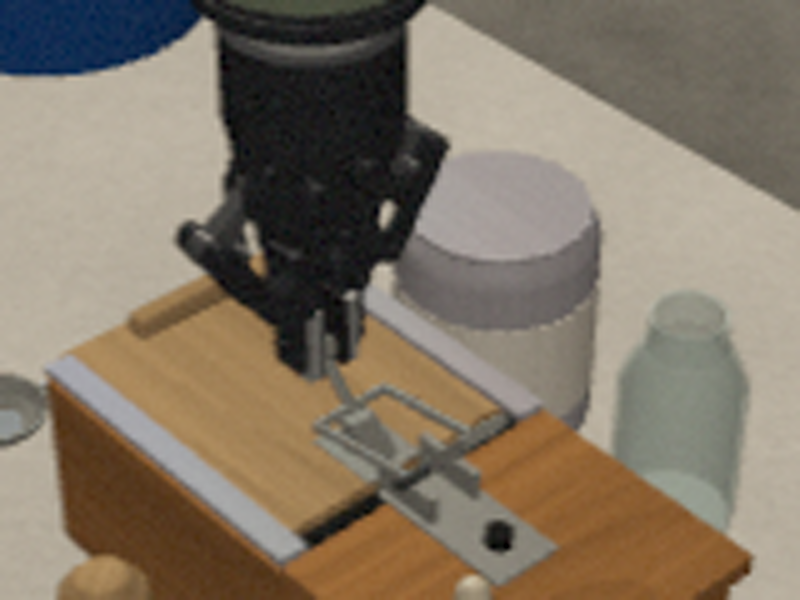

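Call:
{"method": "step_arm", "body": {
  "targets": [
    [[-0.12, 0, -0.08, 0, 0, 0, 0], [-0.23, 0, -0.21, 0, 0, 0, 0], [-0.25, 0, -0.35, 0, 0, 0, 0], [-0.26, 0, -0.5, 0, 0, 0, 0], [-0.26, 0, -0.65, 0, 0, 0, 0], [-0.26, 0, -0.65, 0, 0, 0, 0]]
  ]
}}

```text
clock: 4.15
position: [0.5595, 0.0761, 0.1527]
tool_rot: [2.48, 1.57, 0.899]
force: [-3.1, -1.5, 0.1]
grip_width: 0.0115
```

```bash
python3 - <<'E'
from h import *
s=bot.observe(); im=eyes.grab_frame('wrist'); im2=eyes.grab_frame('side'); print(tcp(s).round(4), s['force'],s['grip_width'])
save(im,'pics/wE.png',(220,180,420,340),4)
save(im2,'pics/sE.png',(235,120,395,240),5)
E
```

```text
[[ 6.000e-04  1.000e+00 -9.700e-03  5.595e-01]
 [ 8.000e-04 -9.700e-03 -1.000e+00  7.610e-02]
 [-1.000e+00  6.000e-04 -8.000e-04  1.527e-01]
 [ 0.000e+00  0.000e+00  0.000e+00  1.000e+00]] [-3.0520924  -1.51110393  0.08292268] 0.011478930594149186
```

View pics/wE.png

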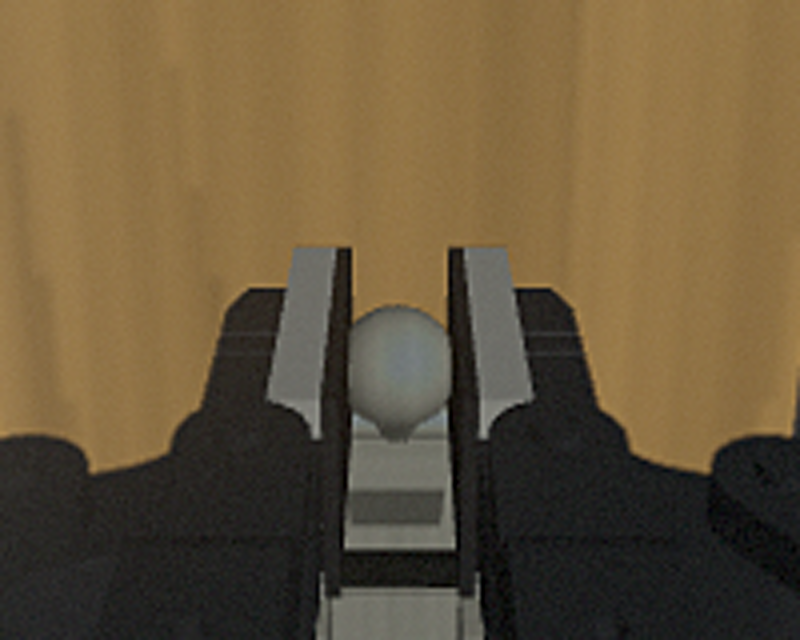

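View pics/sE.png

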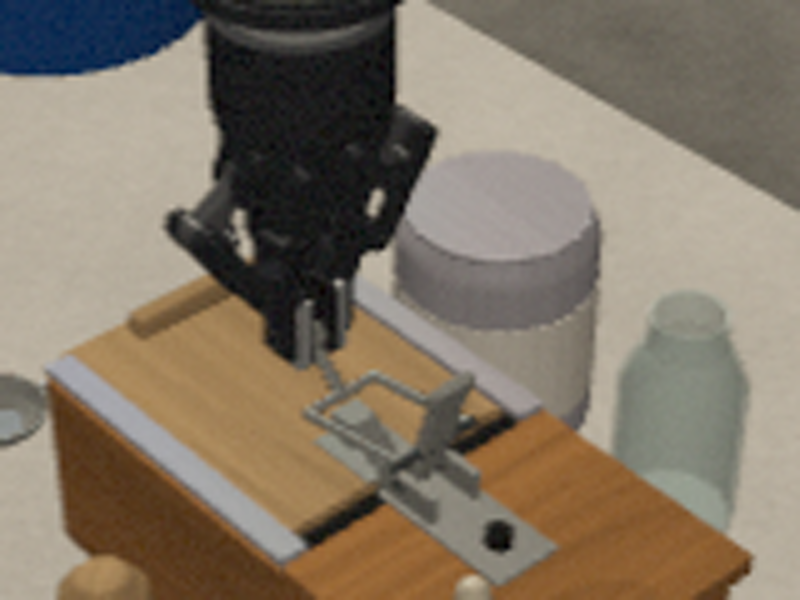

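Call:
{"method": "step_arm", "body": {
  "targets": [
    [[0, -0.05, -0.3, 0, 0, 0, 0], [0.05, -0.05, -0.6, 0, 0, 0, 0], [0.1, -0.05, -0.62, 0, 0, 0, 0], [0.4, -0.05, -0.72, 0, 0, 0, 0], [0.7, -0.05, -0.8, 0, 0, 0, 0], [1.0, -0.05, -0.85, 0, 0, 0, 0], [1.0, -0.05, -0.85, 0, 0, 0, 0]]
  ]
}}

```text
clock: 4.95
position: [0.5591, 0.0846, 0.1424]
tool_rot: [2.523, 1.57, 0.943]
force: [1.3, -0.3, 1.2]
grip_width: 0.0118
```

```bash
python3 - <<'E'
from h import *
s=bot.observe(); im=eyes.grab_frame('wrist'); im2=eyes.grab_frame('side'); print(tcp(s).round(4), s['force'],s['grip_width'])
save(im,'pics/wF.png',(220,180,420,340),4)
save(im2,'pics/sF.png',(235,120,395,240),5)
E
```

```text
[[ 7.000e-04  1.000e+00 -9.600e-03  5.591e-01]
 [ 9.000e-04 -9.600e-03 -1.000e+00  8.460e-02]
 [-1.000e+00  6.000e-04 -9.000e-04  1.424e-01]
 [ 0.000e+00  0.000e+00  0.000e+00  1.000e+00]] [ 1.28115018 -0.25973289  1.20491179] 0.011835094131870548
```

View pics/wF.png

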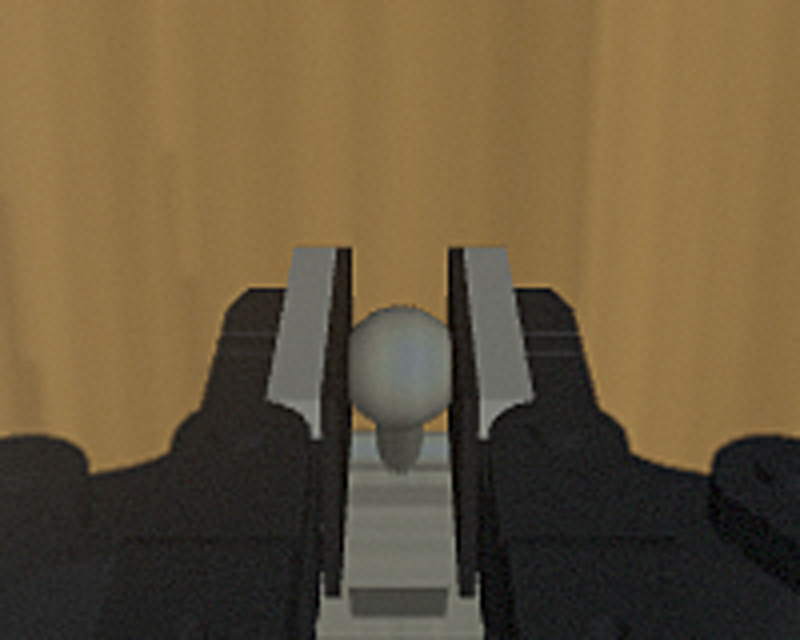

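View pics/sF.png

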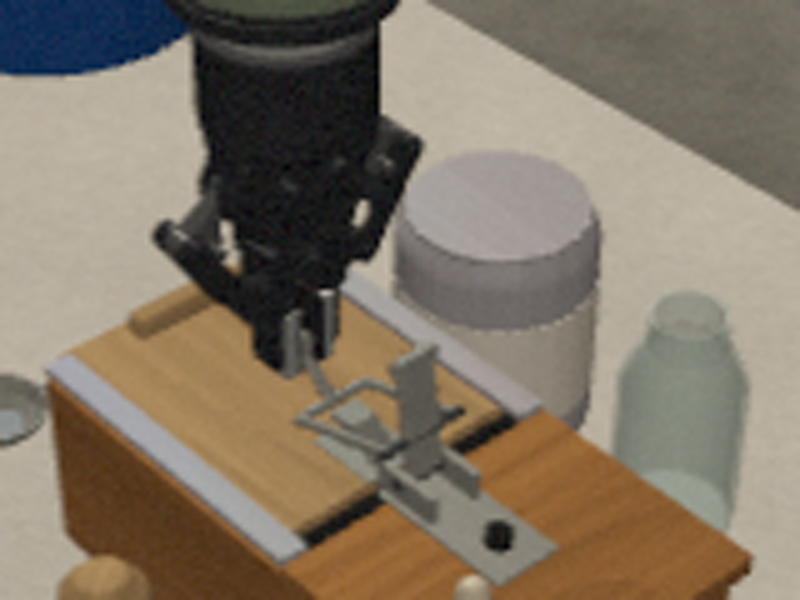

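Call:
{"method": "step_arm", "body": {
  "targets": [
    [[0.3, 0, -0.05, 0, 0, 0, 0], [0.6, 0, -0.1, 0, 0, 0, 0], [0.8, 0, -0.14, 0, 0, 0, 0], [0.9, 0, -0.15, 0, 0, 0, 0], [0.9, 0, -0.15, 0, 0, 0, 0]]
  ]
}}

```text
clock: 5.55
position: [0.5592, 0.0862, 0.1336]
tool_rot: [2.633, 1.569, 1.053]
force: [-0.5, -0.3, 0.5]
grip_width: 0.0115
```

```bash
python3 - <<'E'
from h import *
s=bot.observe(); im2=eyes.grab_frame('side'); print(tcp(s).round(4), s['force'],s['grip_width'])
save(im2,'pics/sG.png',(235,120,395,240),5)
E
```

```text
[[ 6.000e-04  1.000e+00 -9.700e-03  5.592e-01]
 [ 1.100e-03 -9.700e-03 -1.000e+00  8.620e-02]
 [-1.000e+00  6.000e-04 -1.100e-03  1.336e-01]
 [ 0.000e+00  0.000e+00  0.000e+00  1.000e+00]] [-0.49529149 -0.30312659  0.54589326] 0.011534228918549645
```

View pics/sG.png

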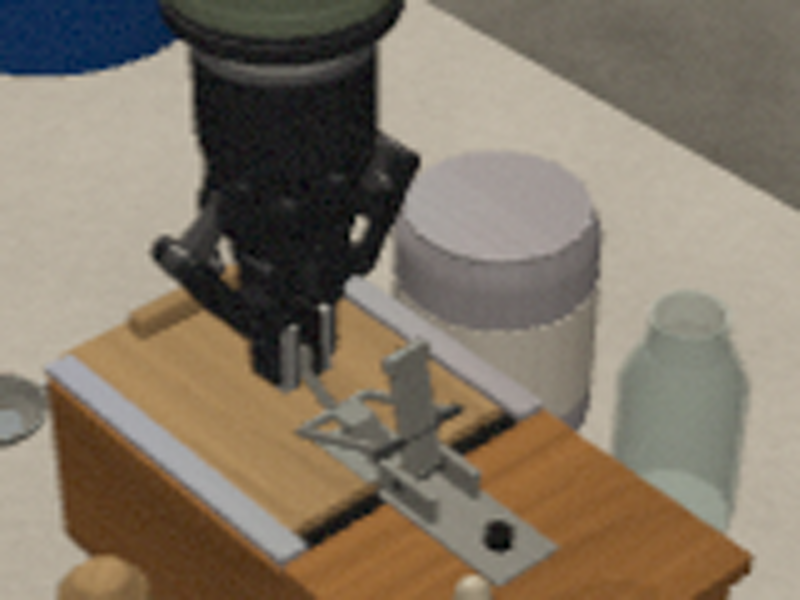

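Call:
{"method": "step_arm", "body": {
  "targets": [
    [[0.1, 0, -0.02, 0, 0, 0, 0], [0.17, 0, -0.03, 0, 0, 0, 0], [0.17, 0, -0.03, 0, 0, 0, 0]]
  ]
}}

```text
clock: 5.9
position: [0.5592, 0.0866, 0.1319]
tool_rot: [2.542, 1.569, 0.961]
force: [1.1, -1.0, 0.6]
grip_width: 0.0115
```

Call:
{"method": "step_arm", "body": {
  "targets": [
    [[0.03, 0, 0.2, 0, 0, 0, 0], [0.05, 0, 0.4, 0, 0, 0, 0], [0.05, 0, 0.6, 0, 0, 0, 0], [0.05, 0, 0.75, 0, 0, 0, 0], [0.05, 0, 0.75, 0, 0, 0, 0]]
  ]
}}

```text
clock: 6.4
position: [0.5592, 0.0786, 0.1315]
tool_rot: [2.416, 1.57, 0.835]
force: [0.2, -0.1, 0.5]
grip_width: 0.0114
```

```bash
python3 - <<'E'
from h import *
s=bot.observe(); im=eyes.grab_frame('wrist'); im2=eyes.grab_frame('side'); print(tcp(s).round(4), s['force'],s['grip_width'])
save(im,'pics/wH.png',(220,180,420,340),4)
save(im2,'pics/sH.png',(235,120,395,240),5)
E
```

```text
[[ 8.000e-04  9.999e-01 -1.010e-02  5.592e-01]
 [ 9.000e-04 -1.010e-02 -9.999e-01  7.860e-02]
 [-1.000e+00  8.000e-04 -9.000e-04  1.315e-01]
 [ 0.000e+00  0.000e+00  0.000e+00  1.000e+00]] [ 0.24696293 -0.07368876  0.54131914] 0.011368179487117503
```

View pics/wH.png

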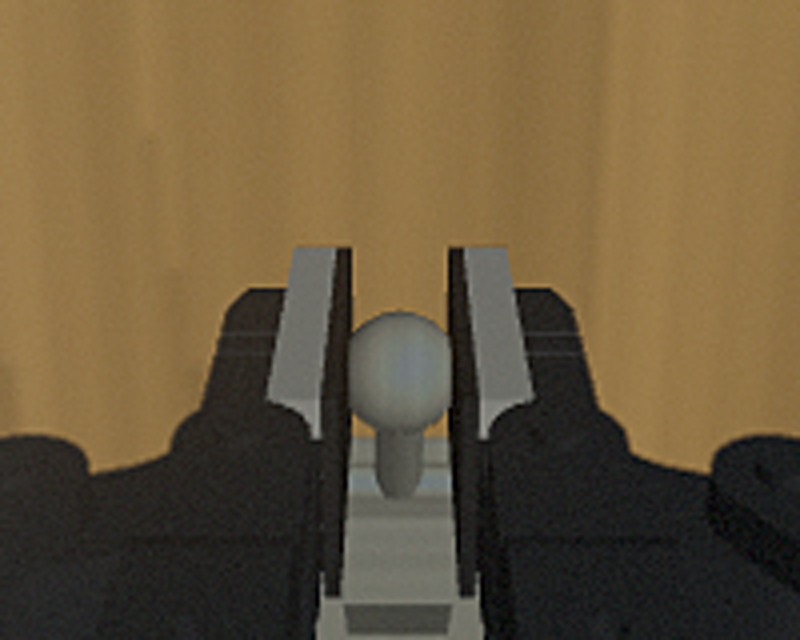

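View pics/sH.png

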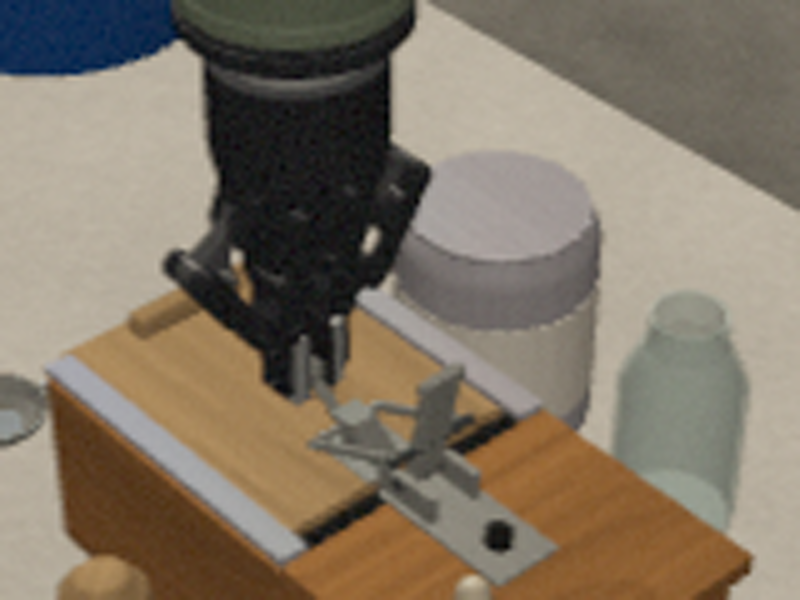

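Call:
{"method": "step_arm", "body": {
  "targets": [
    [[0, 0, 0.1, 0, 0, 0, 0], [0, 0, 0.2, 0, 0, 0, 0], [0, 0, 0.3, 0, 0, 0, 0], [0, 0, 0.3, 0, 0, 0, 0]]
  ]
}}

```text
clock: 6.9
position: [0.5591, 0.0757, 0.1315]
tool_rot: [2.494, 1.57, 0.913]
force: [-0.8, 2.3, 1.8]
grip_width: 0.0116
```

Call:
{"method": "step_arm", "body": {
  "targets": [
    [[0, 0, 0.1, 0, 0, 0, 0], [0, 0, 0.2, 0, 0, 0, 0], [0, 0, 0.2, 0, 0, 0, 0], [0, 0, 0.2, 0, 0, 0, 0]]
  ]
}}

```text
clock: 7.3
position: [0.5591, 0.0736, 0.1315]
tool_rot: [2.359, 1.57, 0.778]
force: [-0.5, 1.5, 2.2]
grip_width: 0.0116
```

```bash
python3 - <<'E'
from h import *
s=bot.observe(); im=eyes.grab_frame('wrist'); im2=eyes.grab_frame('side'); print(tcp(s).round(4), s['force'],s['grip_width'])
save(im,'pics/wI.png',(220,180,420,340),4)
save(im2,'pics/sI.png',(275,170,355,230),10)
E
```

```text
[[ 9.000e-04  9.999e-01 -1.020e-02  5.591e-01]
 [ 9.000e-04 -1.020e-02 -9.999e-01  7.360e-02]
 [-1.000e+00  9.000e-04 -9.000e-04  1.315e-01]
 [ 0.000e+00  0.000e+00  0.000e+00  1.000e+00]] [-0.53243902  1.53460536  2.18481439] 0.011635588063953421
```

View pics/wI.png

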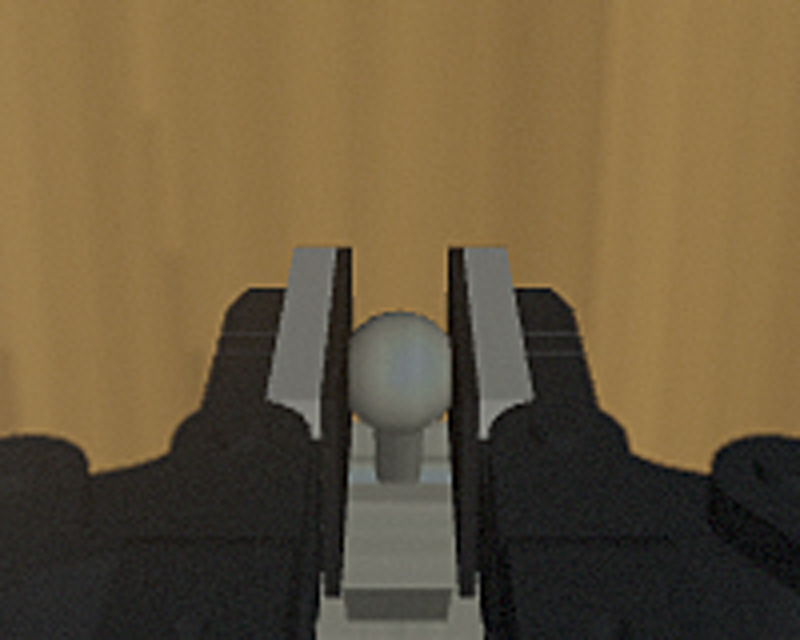

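View pics/sI.png

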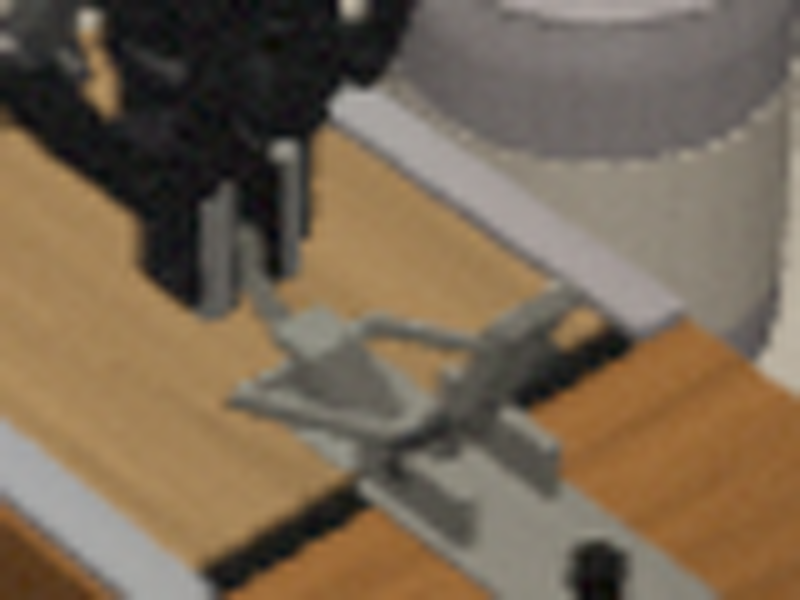

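Call:
{"method": "step_arm", "body": {
  "targets": [
    [[0, 0, 0, 0, 0, 0, 0.35], [0, 0, 0, 0, 0, 0, 0.35], [0, 0, 0, 0, 0, 0, 0.35], [-2, 0, 0, 0, 0, 0, 0.35], [-5, 0, 0, 0, 0, 0, 0.35], [-5, 0, 0, 0, 0, 0, 0.35], [-5, 0, 0, 0, 0, 0, 0.0], [-5, 0, 0, 0, 0, 0, 0.0], [-5, 0, 0, 0, 0, 0, 0.0], [-5, 0, 0, 0, 0, 0, 0.0]]
  ]
}}

```text
clock: 8.4
position: [0.5588, 0.0735, 0.1809]
tool_rot: [-2.864, 1.57, 1.839]
force: [-0.1, 0.4, -0.2]
grip_width: 0.0002
```

```bash
python3 - <<'E'
from h import *
s=bot.observe(); im=eyes.grab_frame('wrist'); im2=eyes.grab_frame('side');im3=eyes.grab_frame('top'); print(tcp(s).round(4), s['force'],s['grip_width'])
save(im,'pics/wJ.png',None,1.25)
save(im2,'pics/sJ.png',(255,130,375,230),6)
save(im3,'pics/tJ.png',(240,165,400,265),5)
E
```

```text
[[-1.000e-04  9.999e-01 -1.020e-02  5.588e-01]
 [ 5.000e-04 -1.020e-02 -9.999e-01  7.350e-02]
 [-1.000e+00 -1.000e-04 -5.000e-04  1.809e-01]
 [ 0.000e+00  0.000e+00  0.000e+00  1.000e+00]] [-0.07760825  0.37764569 -0.21179912] 0.0002009014093425689
```

View pics/wJ.png

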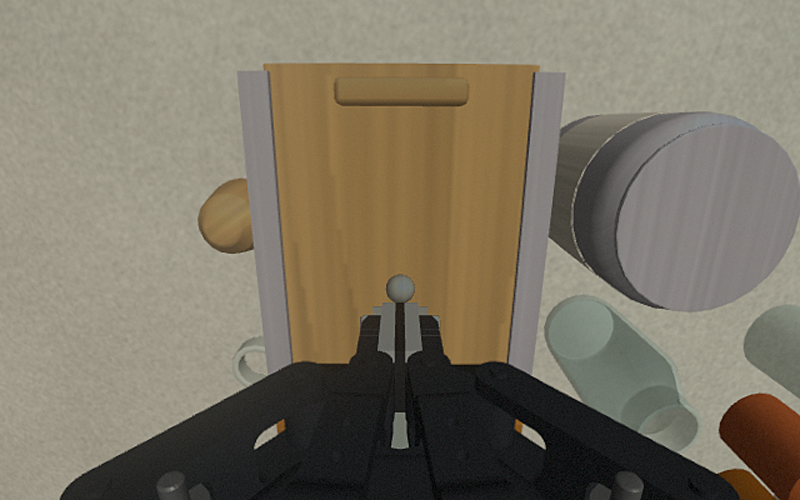

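View pics/sJ.png

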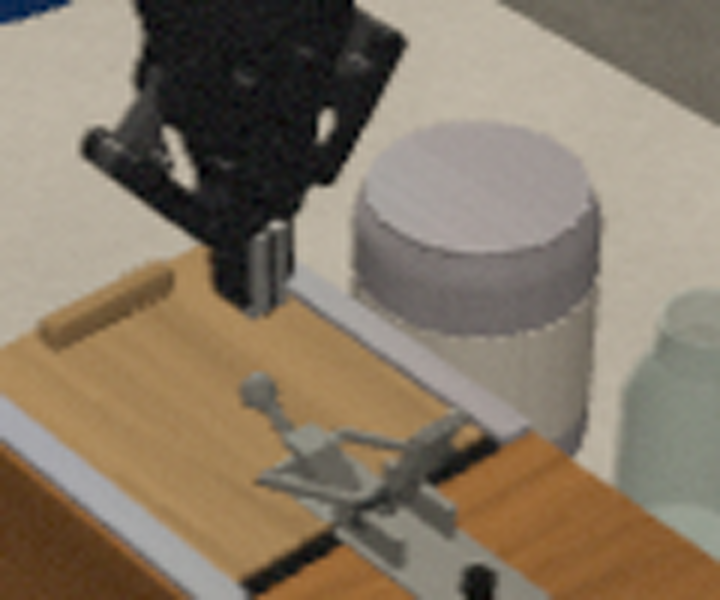

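Call:
{"method": "step_arm", "body": {
  "targets": [
    [[-0.4, 0, 1, 0, 0, 0, 0], [-0.4, 0, 3.5, 0, 0, 0, 0], [-0.4, 0, 5.5, 0, 0, 0, 0], [-0.4, 0, 6.6, 0, 0, 0, 0], [-0.4, 0, 6.9, 0, 0, 0, 0], [-0.4, 0, 6.9, 0, 0, 0, 0]]
  ]
}}

```text
clock: 9.15
position: [0.5583, 0.0045, 0.1852]
tool_rot: [2.713, 1.57, 1.132]
force: [-0.1, 0.8, -0.6]
grip_width: 0.0001
```

```bash
python3 - <<'E'
from h import *
s=bot.observe(); im2=eyes.grab_frame('side');im3=eyes.grab_frame('top'); print(tcp(s).round(4), s['force'],s['grip_width'])
save(im2,'pics/sK.png',(255,130,375,230),6)
save(im3,'pics/tK.png',(240,165,400,265),5)
E
```

```text
[[ 4.000e-04  9.999e-01 -1.050e-02  5.583e-01]
 [ 9.000e-04 -1.050e-02 -9.999e-01  4.500e-03]
 [-1.000e+00  4.000e-04 -9.000e-04  1.852e-01]
 [ 0.000e+00  0.000e+00  0.000e+00  1.000e+00]] [-0.05116319  0.77453249 -0.57185076] 0.00014552243401419674
```

View pics/sK.png

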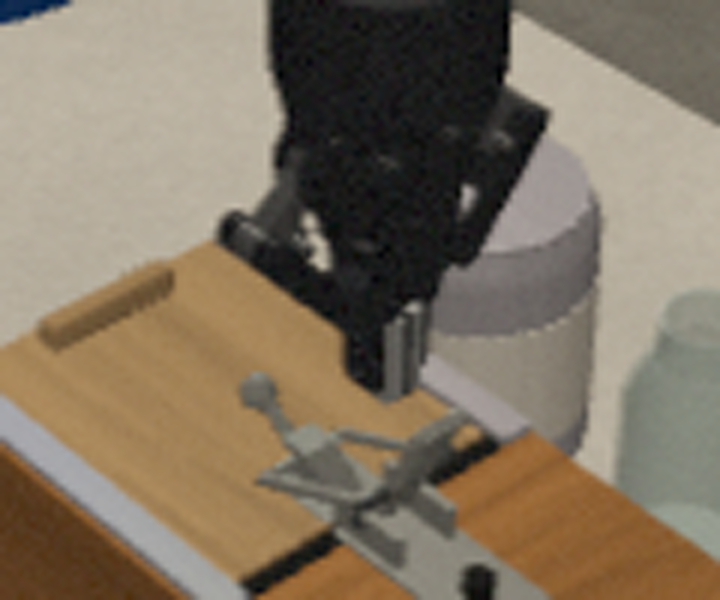

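View pics/tK.png

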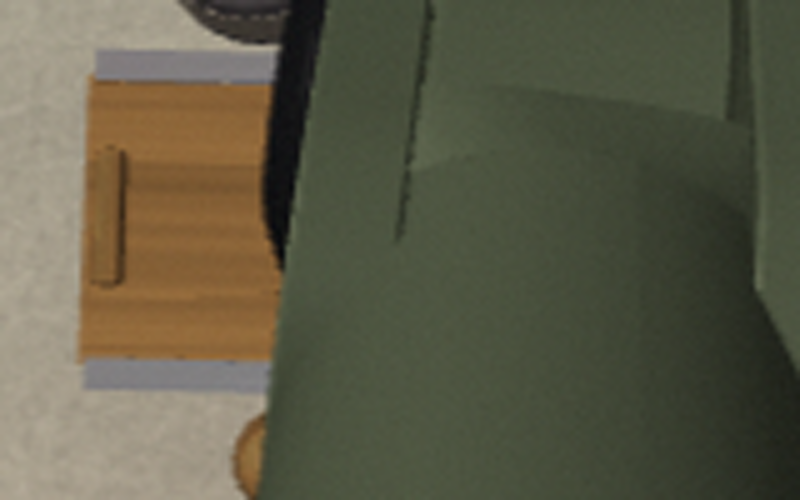

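```bash
python3 - <<'E'
from h import *
def bw(x,y,z): return np.array([.5582+.0105*x/1000-y/1000,.0315+x/1000,z/1000])
for th in range(45,80,5):
    t=np.radians(th); print(th,[((proj('side',bw(-30-60*np.cos(t),y,111+60*np.sin(t)))[0]-[255,130])*6).round(0) for y in (-12,12)])
print(((proj('side',bw(-30,0,111))[0]-[255,130])*6).round(0))
s=bot.observe(); T=tcp(s); print(((proj('side',(T@[.022,0,.011,1])[:3])[0]-[255,130])*6).round())
for P in [bw(48,0,114)]: print(((proj('side',P)[0]-[255,130])*6).round())
im=cv2.imread('pics/sK.png'); cv2.imwrite('pics/sKz.png',cv2.resize(im[380:560,300:520],None,fx=3.5,fy=3.3))
E
```

```text
45 [array([500., 453.]), array([449., 485.])]
50 [array([493., 439.]), array([441., 471.])]
55 [array([484., 426.]), array([433., 458.])]
60 [array([476., 413.]), array([424., 445.])]
65 [array([466., 401.]), array([414., 432.])]
70 [array([456., 389.]), array([405., 421.])]
75 [array([446., 379.]), array([394., 410.])]
[388. 499.]
[404. 395.]
[244. 387.]
```

View pics/sKz.png

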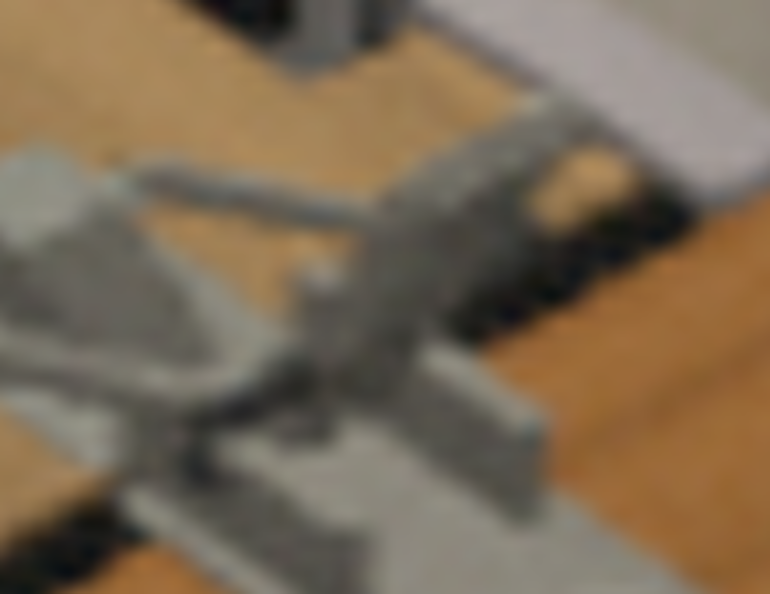

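```bash
python3 - <<'E'
import numpy as np
for th in list(range(66,-1,-4))+[0]:
    t=np.radians(th); r=55
    c=np.array([-30-r*np.cos(t)+3*np.sin(t),111+r*np.sin(t)+3*np.cos(t)])
    print(th,c.round(1),'tcp y,z mm',(c[0]+31.5+11).round(1),(c[1]+22).round(1))
E
```

```text
66 [-49.6 162.5] tcp y,z mm -7.1 184.5
62 [-53.2 161. ] tcp y,z mm -10.7 183.0
58 [-56.6 159.2] tcp y,z mm -14.1 181.2
54 [-59.9 157.3] tcp y,z mm -17.4 179.3
50 [-63.1 155.1] tcp y,z mm -20.6 177.1
46 [-66.  152.6] tcp y,z mm -23.5 174.6
42 [-68.9 150. ] tcp y,z mm -26.4 172.0
38 [-71.5 147.2] tcp y,z mm -29.0 169.2
34 [-73.9 144.2] tcp y,z mm -31.4 166.2
30 [-76.1 141.1] tcp y,z mm -33.6 163.1
26 [-78.1 137.8] tcp y,z mm -35.6 159.8
22 [-79.9 134.4] tcp y,z mm -37.4 156.4
18 [-81.4 130.8] tcp y,z mm -38.9 152.8
14 [-82.6 127.2] tcp y,z mm -40.1 149.2
10 [-83.6 123.5] tcp y,z mm -41.1 145.5
6 [-84.4 119.7] tcp y,z mm -41.9 141.7
2 [-84.9 115.9] tcp y,z mm -42.4 137.9
0 [-85. 114.] tcp y,z mm -42.5 136.0
```

Call:
{"method": "step_arm", "body": {
  "targets": [
    [[0, 0, 0.5, 0, 0, 0, 0], [0, 0, 0.9, 0, 0, 0, 0], [0, 0, 1.1, 0, 0, 0, 0], [0, 0, 1.1, 0, 0, 0, 0]]
  ]
}}

```text
clock: 9.65
position: [0.5582, -0.006, 0.1852]
tool_rot: [2.793, 1.57, 1.213]
force: [-0.2, 0.9, -0.5]
grip_width: -0.0001
```

Call:
{"method": "step_arm", "body": {
  "targets": [
    [[0.12, 0, 0.25, 0, 0, 0, 0], [0.22, 0, 0.47, 0, 0, 0, 0], [0.3, 0, 0.64, 0, 0, 0, 0], [0.4, 0, 0.81, 0, 0, 0, 0], [0.5, 0, 0.98, 0, 0, 0, 0], [0.6, 0, 1.14, 0, 0, 0, 0], [0.6, 0, 1.14, 0, 0, 0, 0]]
  ]
}}

```text
clock: 10.35
position: [0.5581, -0.0176, 0.179]
tool_rot: [2.838, 1.57, 1.257]
force: [-0.3, 0.1, -0.2]
grip_width: 0.0
```

```bash
python3 - <<'E'
from h import *
s=bot.observe(); im2=eyes.grab_frame('side'); print(tcp(s).round(4), s['force'],s['grip_width'])
save(im2,'pics/sL.png',(255,130,375,230),6)
E
```

```text
[[ 3.000e-04  9.999e-01 -1.000e-02  5.581e-01]
 [ 8.000e-04 -1.000e-02 -9.999e-01 -1.760e-02]
 [-1.000e+00  3.000e-04 -8.000e-04  1.790e-01]
 [ 0.000e+00  0.000e+00  0.000e+00  1.000e+00]] [-0.28535386  0.09012657 -0.15565007] 2.1562054414874843e-05
```

View pics/sL.png

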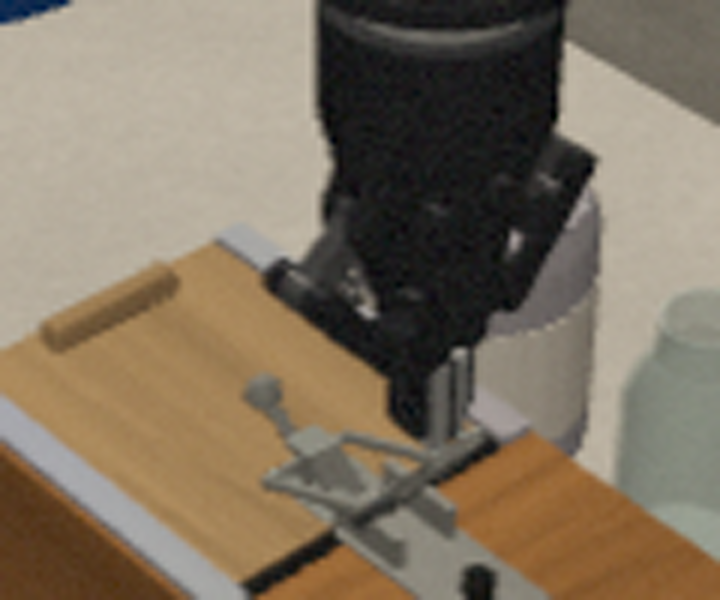

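Call:
{"method": "step_arm", "body": {
  "targets": [
    [[0.1, 0, 0.15, 0, 0, 0, 0], [0.19, 0, 0.3, 0, 0, 0, 0], [0.32, 0, 0.45, 0, 0, 0, 0], [0.44, 0, 0.59, 0, 0, 0, 0], [0.57, 0, 0.74, 0, 0, 0, 0], [0.7, 0, 0.88, 0, 0, 0, 0], [0.7, 0, 0.88, 0, 0, 0, 0]]
  ]
}}

```text
clock: 11.1
position: [0.558, -0.0265, 0.1719]
tool_rot: [2.977, 1.57, 1.396]
force: [-1.0, 1.6, 3.7]
grip_width: 0.0001
```

```bash
python3 - <<'E'
from h import *
s=bot.observe(); im2=eyes.grab_frame('side'); print(tcp(s).round(4), s['force'],s['grip_width'])
save(im2,'pics/sM.png',(255,130,375,230),6)
E
```

```text
[[ 1.000e-04  9.999e-01 -1.000e-02  5.580e-01]
 [ 7.000e-04 -1.000e-02 -9.999e-01 -2.650e-02]
 [-1.000e+00  1.000e-04 -7.000e-04  1.719e-01]
 [ 0.000e+00  0.000e+00  0.000e+00  1.000e+00]] [-0.96544342  1.55791078  3.67020667] 0.00011598784410025286
```

View pics/sM.png

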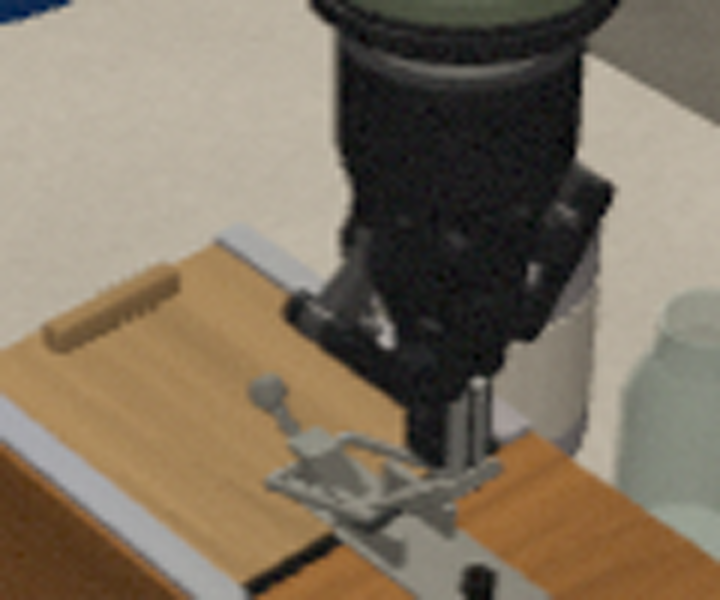

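Call:
{"method": "step_arm", "body": {
  "targets": [
    [[0.14, 0, 0.13, 0, 0, 0, 0], [0.28, 0, 0.26, 0, 0, 0, 0], [0.42, 0, 0.38, 0, 0, 0, 0], [0.57, 0, 0.5, 0, 0, 0, 0], [0.72, 0, 0.61, 0, 0, 0, 0], [0.88, 0, 0.72, 0, 0, 0, 0], [1.04, 0, 0.82, 0, 0, 0, 0], [1.2, 0, 0.91, 0, 0, 0, 0], [1.2, 0, 0.91, 0, 0, 0, 0]]
  ]
}}

```text
clock: 12.05
position: [0.5579, -0.0359, 0.1599]
tool_rot: [2.635, 1.57, 1.054]
force: [0.6, -0.2, 2.1]
grip_width: 0.0001
```

```bash
python3 - <<'E'
from h import *
s=bot.observe(); im2=eyes.grab_frame('side'); print(tcp(s).round(4), s['force'],s['grip_width'])
save(im2,'pics/sN.png',(255,130,375,230),6)
E
```

```text
[[ 2.000e-04  9.999e-01 -1.030e-02  5.579e-01]
 [ 4.000e-04 -1.030e-02 -9.999e-01 -3.590e-02]
 [-1.000e+00  2.000e-04 -4.000e-04  1.599e-01]
 [ 0.000e+00  0.000e+00  0.000e+00  1.000e+00]] [ 0.61618502 -0.17486827  2.13936363] 5.9245189091167555e-05
```

View pics/sN.png

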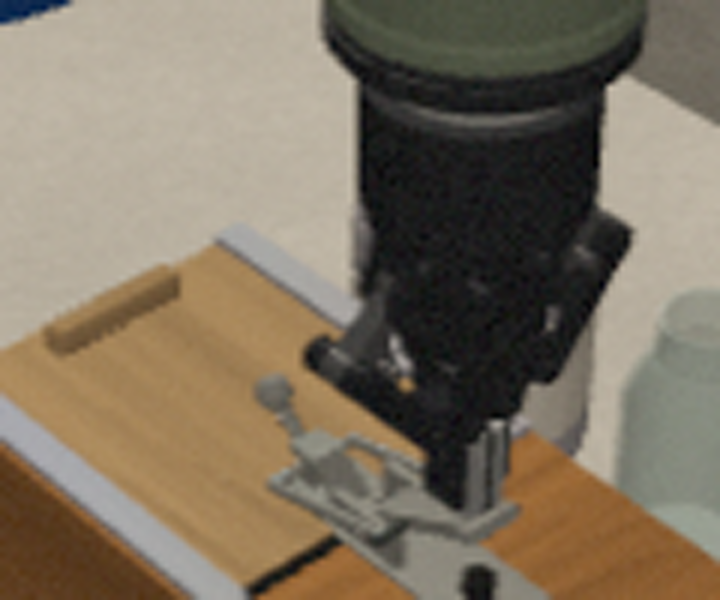

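Call:
{"method": "step_arm", "body": {
  "targets": [
    [[0.17, 0, 0.08, 0, 0, 0, 0], [0.35, 0, 0.15, 0, 0, 0, 0], [0.53, 0, 0.23, 0, 0, 0, 0], [0.71, 0, 0.3, 0, 0, 0, 0], [0.89, 0, 0.36, 0, 0, 0, 0], [1.07, 0, 0.42, 0, 0, 0, 0], [1.25, 0, 0.47, 0, 0, 0, 0], [1.44, 0, 0.52, 0, 0, 0, 0], [1.44, 0, 0.52, 0, 0, 0, 0]]
  ]
}}

```text
clock: 13.0
position: [0.5576, -0.0409, 0.1452]
tool_rot: [-2.401, 1.57, 2.301]
force: [-0.0, -0.2, 0.4]
grip_width: -0.0003
```

```bash
python3 - <<'E'
from h import *
s=bot.observe(); im2=eyes.grab_frame('side'); print(tcp(s).round(4), s['force'],s['grip_width'])
save(im2,'pics/sO.png',(255,130,375,230),6)
E
```

```text
[[-5.000e-04  9.999e-01 -1.020e-02  5.576e-01]
 [ 5.000e-04 -1.020e-02 -9.999e-01 -4.090e-02]
 [-1.000e+00 -5.000e-04 -5.000e-04  1.452e-01]
 [ 0.000e+00  0.000e+00  0.000e+00  1.000e+00]] [-0.04426359 -0.24251177  0.36473432] -0.0002655524442780351
```

View pics/sO.png

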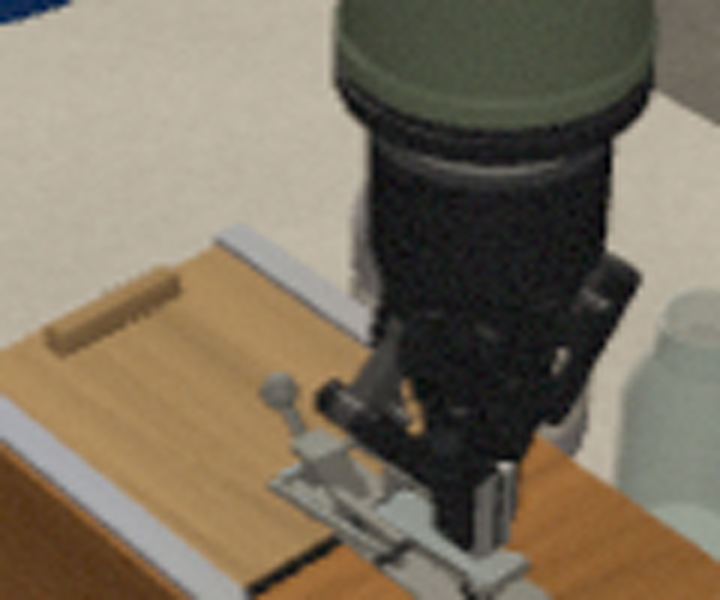

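Call:
{"method": "step_arm", "body": {
  "targets": [
    [[0.15, 0, 0.1, 0, 0, 0, 0], [0.3, 0, 0.2, 0, 0, 0, 0], [0.4, 0, 0.2, 0, 0, 0, 0], [0.5, 0, 0.2, 0, 0, 0, 0], [0.5, 0, 0.2, 0, 0, 0, 0]]
  ]
}}

```text
clock: 13.55
position: [0.5576, -0.0429, 0.1402]
tool_rot: [-2.395, 1.57, 2.307]
force: [-0.7, 0.2, 0.1]
grip_width: -0.0001
```

Call:
{"method": "step_arm", "body": {
  "targets": [
    [[0.05, 0, 0, 0, 0, 0, 0], [0.1, 0, 0, 0, 0, 0, 0], [0.1, 0, 0, 0, 0, 0, 0]]
  ]
}}

```text
clock: 13.85
position: [0.5576, -0.0429, 0.1391]
tool_rot: [-2.276, 1.57, 2.426]
force: [0.0, -0.1, 0.4]
grip_width: 0.0
```

```bash
python3 - <<'E'
from h import *
s=bot.observe(); im2=eyes.grab_frame('side'); print(tcp(s).round(4), s['force'],s['grip_width'])
save(im2,'pics/sP.png',(255,130,375,230),6)
E
```

```text
[[-6.000e-04  9.999e-01 -1.020e-02  5.576e-01]
 [ 5.000e-04 -1.020e-02 -9.999e-01 -4.290e-02]
 [-1.000e+00 -6.000e-04 -5.000e-04  1.391e-01]
 [ 0.000e+00  0.000e+00  0.000e+00  1.000e+00]] [ 0.00427187 -0.05501308  0.37605147] 6.756601214397018e-07
```

View pics/sP.png

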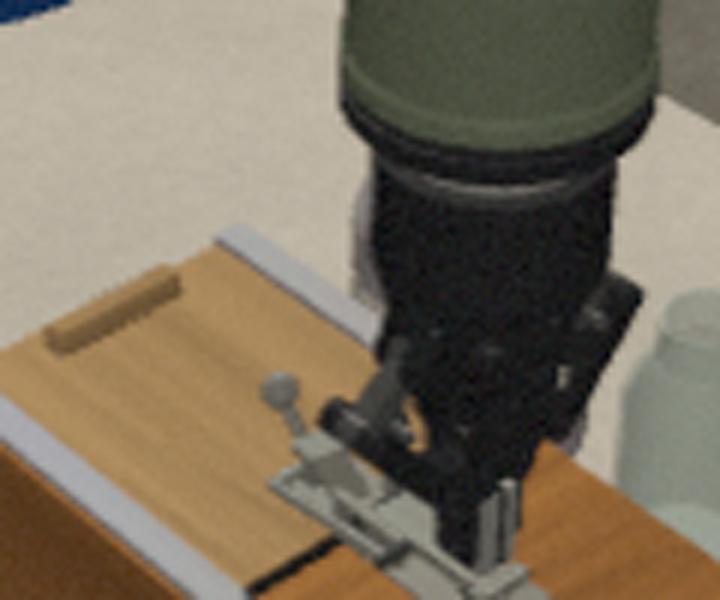

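Call:
{"method": "step_arm", "body": {
  "targets": [
    [[0.05, 0, 0, 0, 0, 0, 0], [0.1, 0, 0, 0, 0, 0, 0], [0.1, 0, 0, 0, 0, 0, 0]]
  ]
}}

```text
clock: 14.2
position: [0.5576, -0.0429, 0.1381]
tool_rot: [-2.265, 1.57, 2.437]
force: [-0.7, 0.5, 0.4]
grip_width: -0.0002
```

Call:
{"method": "step_arm", "body": {
  "targets": [
    [[0.05, 0, 0, 0, 0, 0, 0], [0.1, 0, 0, 0, 0, 0, 0], [0.1, 0, 0, 0, 0, 0, 0]]
  ]
}}

```text
clock: 14.5
position: [0.5576, -0.0429, 0.1372]
tool_rot: [-2.374, 1.57, 2.328]
force: [-1.1, 0.1, 3.5]
grip_width: -0.0
```

Call:
{"method": "step_arm", "body": {
  "targets": [
    [[0.04, 0, 0, 0, 0, 0, 0], [0.04, 0, 0, 0, 0, 0, 0]]
  ]
}}

```text
clock: 14.7
position: [0.5576, -0.0429, 0.1371]
tool_rot: [-2.719, 1.57, 1.983]
force: [-2.0, 0.9, 9.3]
grip_width: 0.0003
```

Call:
{"method": "step_arm", "body": {
  "targets": [
    [[0.04, 0, 0, 0, 0, 0, 0], [0.04, 0, 0, 0, 0, 0, 0], [0.04, 0, 0, 0, 0, 0, 0]]
  ]
}}

```text
clock: 15.0
position: [0.5577, -0.0429, 0.1371]
tool_rot: [-3.03, 1.57, 1.672]
force: [-2.8, 0.8, 8.6]
grip_width: 0.0001
```

Call:
{"method": "step_arm", "body": {
  "targets": [
    [[0.05, 0, 0, 0, 0, 0, 0], [0.055, 0, 0, 0, 0, 0, 0], [0.055, 0, 0, 0, 0, 0, 0]]
  ]
}}

```text
clock: 15.3
position: [0.5577, -0.0429, 0.137]
tool_rot: [3.02, 1.57, 1.439]
force: [-4.0, 1.7, 13.1]
grip_width: -0.0003
```

Now about 13 N; hold that target for over a second.

Call:
{"method": "step_arm", "body": {
  "targets": [
    [[0.05, 0, 0, 0, 0, 0, 0], [0.05, 0, 0, 0, 0, 0, 0], [0.05, 0, 0, 0, 0, 0, 0], [0.05, 0, 0, 0, 0, 0, 0], [0.05, 0, 0, 0, 0, 0, 0], [0.05, 0, 0, 0, 0, 0, 0]]
  ]
}}

```text
clock: 15.9
position: [0.5577, -0.0429, 0.137]
tool_rot: [2.962, 1.569, 1.381]
force: [-4.9, 1.4, 12.6]
grip_width: -0.0003
```

Call:
{"method": "step_arm", "body": {
  "targets": [
    [[0.05, 0, 0, 0, 0, 0, 0], [0.05, 0, 0, 0, 0, 0, 0], [0.05, 0, 0, 0, 0, 0, 0], [0.05, 0, 0, 0, 0, 0, 0], [0.05, 0, 0, 0, 0, 0, 0], [0.05, 0, 0, 0, 0, 0, 0]]
  ]
}}

```text
clock: 16.5
position: [0.5577, -0.0429, 0.137]
tool_rot: [2.869, 1.569, 1.288]
force: [-3.9, 1.0, 13.3]
grip_width: 0.0001
```

```bash
python3 - <<'E'
from h import *
s=bot.observe(); im2=eyes.grab_frame('side');print(tcp(s).round(4), s['force'],s['grip_width'],s['clock'])
save(im2,'pics/sQ.png',(255,130,375,230),6)
E
```

```text
[[ 5.000e-04  9.999e-01 -1.060e-02  5.577e-01]
 [ 1.800e-03 -1.060e-02 -9.999e-01 -4.290e-02]
 [-1.000e+00  5.000e-04 -1.800e-03  1.370e-01]
 [ 0.000e+00  0.000e+00  0.000e+00  1.000e+00]] [-3.911272    1.00975678 13.33953284] 5.7059366831201385e-05 16.5
```

View pics/sQ.png

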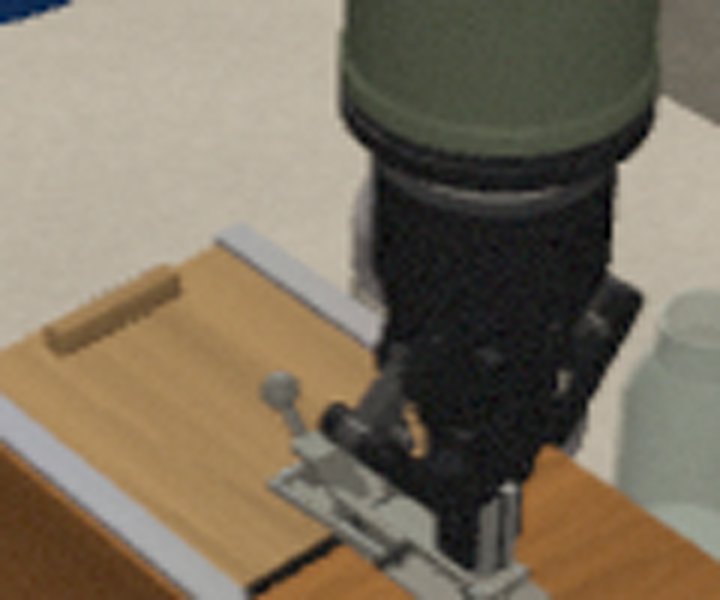

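Call:
{"method": "step_arm", "body": {
  "targets": [
    [[-0.1, 0, 0, 0, 0, 0, 0], [-0.5, 0, 0, 0, 0, 0, 0], [-3, 0, 0, 0, 0, 0, 0], [-8, 0, 0, 0, 0, 0, 0], [-12, 0, 0, 0, 0, 0, 0], [-12, 0, 0, 0, 0, 0, 0], [-12, 0, -1, 0, 0, 0, 0], [-12, 0, -1, 0, 0, 0, 0]]
  ]
}}

```text
clock: 17.35
position: [0.5574, -0.0313, 0.2562]
tool_rot: [-2.781, 1.568, 1.923]
force: [0.7, -0.3, -0.1]
grip_width: 0.0001
```

```bash
python3 - <<'E'
from h import *
import pickle
s=bot.observe(); im=eyes.grab_frame('wrist'); im2=eyes.grab_frame('side');print(tcp(s).round(4), s['force'],s['grip_width'],s['clock'])
pickle.dump(s,open('sR.pkl','wb'))
save(im2,'pics/sR.png',(235,140,395,260),5)
save(im,'pics/wR.png',None,1.25)
E
```

```text
[[-9.000e-04  1.000e+00 -9.000e-03  5.574e-01]
 [ 2.400e-03 -9.000e-03 -1.000e+00 -3.130e-02]
 [-1.000e+00 -9.000e-04 -2.400e-03  2.562e-01]
 [ 0.000e+00  0.000e+00  0.000e+00  1.000e+00]] [ 0.6914817  -0.29154945 -0.12783613] 6.037470735563436e-05 17.35
```

View pics/sR.png

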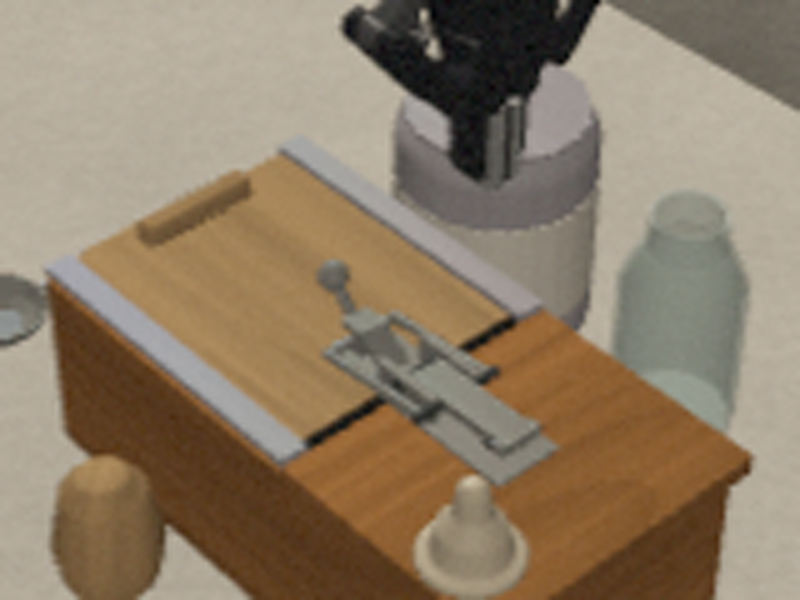

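View pics/wR.png

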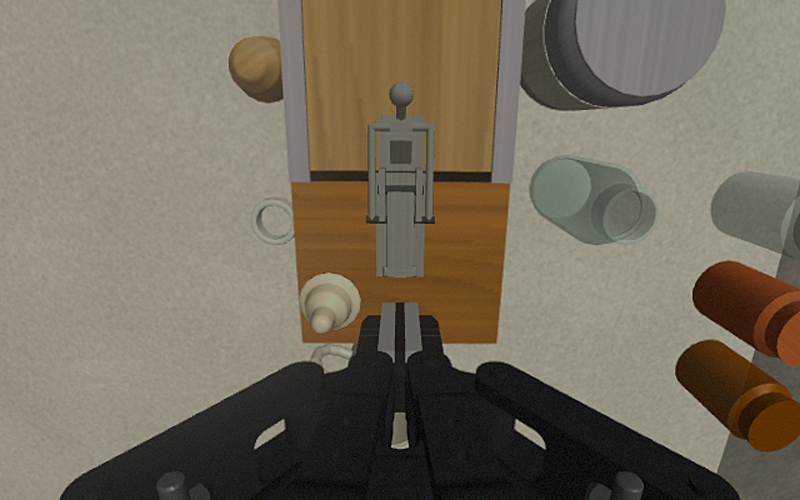

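```bash
python3 - <<'E'
from h import *
import pickle
R=pickle.load(open('sR.pkl','rb'));A=pickle.load(open('sA.pkl','rb'))
for n,uv,s in [('A lid edge',(320,165.2),A),('A deck',(320,180.6),A),('R lid edge',(320,171.5/1.25),R),('R deck',(320,182/1.25),R)]: print(n,atz('wrist',uv,.1,s).round(4))
print(bot.job_done())
E
```

```text
A lid edge [0.5574 0.0199 0.1   ]
A deck [0.5572 0.0064 0.1   ]
R lid edge [0.5576 0.0135 0.1   ]
R deck [0.5575 0.0064 0.1   ]
the job is handed in; nothing more can be done
None
```

The latch is shut and the job is handed in, with no verdict reported. I gripped the knob, carried the loop low over the lip, lowered it behind the keeper and drew it back under the lip until the lid followed. I then let go and swung the lever over in an arc with closed fingers, at no more than about 4 N in the readings between moves. With the lever flat on its rest I held a measured push of about 12.6–13.3 N for about 1.2 s before backing off. The total time was 17.4 s of the 54 s allowed.

Last checks, after backing off and with the arm clear:
- **Latch:** the pictures show the crossbar under the keeper and the lever flat. The fingertip height during the push puts the lever at about 1–2°.
- **Lid:** the gap at the seal fell from about 13.5 to 7.1 mm, so the lid moved about 6.4 mm. That puts its origin at about 12.5 mm from my start estimate of 19 mm, which is right on the limit, but the estimate is only good to about 2 mm. The lever visibly passing centre and staying down agrees with the lid being drawn tight, but I did not measure that directly.
- **Surroundings:** the objects visible in the last pictures stand where they were.
- **Forces:** there was a brief downward force of about 7.6 N on the loop while gripping the knob, and about 4 N sideways during the hold. All of my readings between moves were below the limits.

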